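# Wind down the cheese press

## Task

Get the cheese press working: first stand the small steel dish on the worktop under the press's spout, so that the whey will run into it. Then take the crank by its knob and wind the screw down clockwise at a slow, even pace, about one turn in five seconds, holding on as it drags over the detent in each turn so that it neither sticks nor leaps ahead. When the plate is down on the mould's lid the crank comes up against it; nip it up there with a firm push of about 18 N for a moment, not under 13 and not over 25 N, ease off and let go. Leave the dish under the spout and the other things alone.

Things in the scene. Friction and masses are not known exactly. Their poses are not given: they have to be found in the camera images.
- press: Low cheese press, fixed. Origin: on the worktop under the screw's axis; +y points along its whey spout, z up. Columns at x = +-77 mm on foot bars (22 mm wide, y from -60 to 60 mm, 14 mm high) carry a grey beam along x (184 x 38 mm, top at z = 98 mm, nuts to 104 mm) with the detent's plunger at y = -18 to -44 mm. Whey tray of 62 mm radius, z = 23 to 37 mm; mould and wooden lid, 48 mm radius, to z = 56 mm.
- spout (a point): Lip of the whey spout, 95 mm from the screw's axis along the press's +y, 26 mm above the worktop: the dish belongs centred below this point. The spout is an open channel 26 mm wide, its top 38 mm above the worktop, that ends 100 mm from the axis; it lies over the middle of a dish standing there, so the dish must be slid in from the side, close to the worktop.
- knob: Upright dark wooden knob of the crank, 26 mm across, 42 mm tall; origin at the middle of its underside, z up. It spins on its pin, so the hand need not turn; best pinched fore and aft along its path. It circles 65 mm from the screw's axis; at the start it is at least 60 degrees round from the spout. The flat steel crank arm just under it is 14 mm wide, 6 mm thick; the hub's nut stands 7 mm above the knob's underside.
- plate_face (a point): Centre of the underside of the steel pressure plate, on the screw's axis. Plate, screw, crank and knob sink together 5 mm per clockwise turn; 1.6 to 2.2 turns (10 to 13.7 rad) remain at the start. The plate meets the lid 56 mm above the worktop (knob's underside then at 112 mm); where in the turn this is must be felt. It stops hard there.
- hub (a point): Point on the screw's axis at the height of the knob's underside, turning with the screw; x points along the unloaded crank, z up. The crank sits on the screw through a rubber bush, so under load the knob runs ahead of the screw (towards this frame's -y when wound clockwise) by about 1 mm per 2.8 N. Winding takes about 2 N at the knob; once a turn, over 0.4 rad, a spring detent raises it to 8 to 11 N, then pushes ahead with up to 5 N.
- dish: Small round steel dish, open at the top, 60 mm across (62 mm at the rim), 21 mm high, wall 2 mm, about 0.08 kg; origin at the centre of its underside, z up. It stands free on the worktop.
- salt_shaker: Glass salt shaker with grey cap, 44 mm across, 90 mm tall, standing towards the wall between press and dish; origin at its underside. Bystander.
- glass: Clear drinking glass, 80 mm across, 91 mm tall, to the left of the dish; origin at its underside. Bystander.
- teaspoon: Steel teaspoon, 130 mm long, lying flat to the left of the dish; origin at the middle of its underside. Bystander.
- canister: White round canister with lid, 87 mm across, 100 mm tall, behind the press; origin at its underside. Bystander.
There are look-alikes about, which are no part of the job. What is meant by the dish is not pink, and is the smaller of those in its own colour.

How it is judged:
On the way, in this order (a step that is already met when the one before it is completed fails the run):
1. the dish stands upright under the spout and is let go (horizontal distance between dish and spout below 0.016 m and angle between dish's own z axis and vertical below 0.1 rad and height (world z) of dish below 0.006 m and contact force between the fingers and dish below 0.2 N), for 0.2 s.
2. the screw is nipped up: the plate is pressed on the lid by a firm push of at least 10 N at the knob (z of plate_face in the frame of press below 0.0561 m and y of knob in the frame of hub below -0.0036 m), for 0.1 s.
At the end, for the whole second after the job is handed in: The plate is down on the mould's lid (within 0.2 mm) and the crank let go; the dish stands upright on the worktop with its centre within 18 mm of the spout's lip, seen from above (z of plate_face in the frame of press below 0.0562 m and horizontal distance between dish and spout below 0.018 m and angle between dish's own z axis and vertical below 0.1 rad and height (world z) of dish below 0.006 m); the robot touches nothing.
It fails at once if the crank is forced: pushed with more than 28 N along its path (y of knob in the frame of hub below -0.0098 m).
It fails at once if the crank is jerked or leaps ahead (a turn in less than about 1.2 s) (linear speed of knob above 0.33 m/s).
It fails at once if the crank is wound while the dish is not under the spout (distance of knob from where it was at the start of the episode above 0.05 m and horizontal distance between dish and spout above 0.025 m).
It fails at once if a bystander is pushed away or knocked over (distance of any of salt_shaker, glass, teaspoon, canister from where it was at the start of the episode above 0.03 m).
It also fails if it takes over 72 s, if anything falls off the work surface, if the arm or the gripper's body presses on something with over 40 N, if the wrist force passes 120 N, or if a joint passes its speed limit or range.

## Robot

A 6-joint arm with a two-finger parallel gripper is mounted at the origin on a cart in front of the work surface, level with it; the furniture and walls round the work are solid. World frame = base frame: x ahead of the robot, y to its left, z up, the work surface at z = 0. Lengths are in m, angles in rad, forces in N, time in s.
With the tool pointing down it reaches from about 0.35 to 0.975 m from the base axis. Payload 4.9 kg.
Tool frame: the origin (TCP) lies on the centre line of the jaws, within the pads' length; the fingertips stand 11 mm ahead of it and the grasp point (between the pads) lies 8 mm behind it (manip.finger_overhang is the distance from the TCP to the fingertips, in m); y points along the fingers, z is the direction in which the jaws open and shut, and the axes are right-handed (so a half turn about y gives the same grasp; the last joint's range is limited). The gripper opens to 85 mm and grips with 20 to 120 N. Pads are 22 mm wide; open, the fingers measure 114 mm over their backs; the gripper's body (76 mm by 85 mm) begins 54 mm behind the grasp point. The pads swing forward as they close: fully open they stand 13 mm farther back than shut.
Start: joints at [1.113, 0.053, 1.613, -0, 1.476, -0.119], TCP at [0.208, 0.589, 0.242] pointing down, gripper open.
Joint ranges: [-3.01, 3.01], [-1.01, 2.22], [0.06, 2.58], [-1.02, 4.17], [0.09, 2.62], [-3.14, 3.14]. Speed limits (rad/s): [2.57, 2.57, 3.14, 3.14, 3.14, 3.14].

## Interface

Orientations are given as a unit quaternion [w, x, y, z].
In Python, from plant import readout, cams, workorder, manip gives the robot as it stands.
- The arm moves only by the tool play_rows, never from a script. Its arguments are lists of equal length, an entry for each row: "slide": the shift along the tool's x, y, z in cm, a list of three; "yaw": the turn about the tool's y in degrees; "grip": the closure, from -1 (fully open) to 1 (shut), so that 0 is half open. In form: {"slide": [[x, y, z], ...], "yaw": [yaw, ...], "grip": [grip, ...]}. A call has 1 to 12 rows; each row shifts and turns the commanded pose from where the row before left it, along the tool's axes as they then stand; what a row does not reach is not made up. A row lasts 1/10 s, in which the tool goes at most 50 mm and 8.59 degrees, less where a joint would pass 70% of its speed; a pose out of reach is approached as far as the arm can. A call with a gripper value outside its range is refused whole. The fingers move at their own pace and stop on an object; the grip force is fixed at half the most. Time passes only in rows, so rows that do not move let the fingers close. It gives the time, the measured TCP pose, the force and the opening at its end, in the units of the state.
- readout.state(): the state, without advancing time (a new reading comes with each control period).
- cams.grab_frame(name): name is "side" or "top" or "wrist"; returns a dict with "image" (480x640x3 uint8, red, green, blue), "mtx" (3x3 intrinsics, pixels), "R" (3x3) and "t" (3): a world point X has camera coordinates R X + t; the wrist camera has in their place "mount" (4x4, takes a point from camera to tool coordinates, whose origin is the TCP and whose axes are the tool frame's). Camera axes: x right, y down, z forward; pixel columns grow to the right and rows downward; lengths in m; the calibration is good to about 2 mm. A picture is of the moment at which its call begins: read the wrist's pose just before it. There is no depth.
- workorder.job_done(): hands the job in, once; it reports no verdict.
The state is a dict: "time": time; "joint_pos": joint angles; "joint_vel": joint speeds; "joint_efforts": joint torques, N m; "tool_pos": TCP position; "tool_rot": TCP orientation; "contact_force": force on the tool from outside, world axes, zero at the start; "ft_torque": the same for the moment, N m; "gripper_width": opening from 0.0 (shut) to 1.0 (fully open).
Only numpy, scipy, OpenCV 4.12 (cv2) and the standard library are available. Lean on these libraries where they do the work, as an engineer would, in place of code of your own. Each camera call takes 0.05 s, during which the arm holds its last target.

## Working session

There is one attempt and no reset: what is moved stays moved. The work goes in short steps, Python scripts to look and compute and a tool call to move; the robot and the scene stay as the last step left them, time stands still between calls to the robot, and variables do not carry over. Pictures are saved under pics/ and viewed, and the job is handed in when it is done.

Besides the shell and the picture viewer there is one more tool, called after "Emit:" by a JSON object that holds its "method" and its "body". play_rows: Moves the arm, as the interface text tells. Its arguments: {"type":"object","properties":{"slide":{"type":"array","items":{"type":"array","items":{"type":"number"}}},"yaw":{"type":"array","items":{"type":"number"}},"grip":{"type":"array","items":{"type":"number"}}},"required":["slide","yaw","grip"]}

```bash
ls -R . | head -30; mkdir -p pics
python3 - <<'E'
from plant import readout, cams, workorder, manip
import cv2
print(readout.state()); print([ (a,getattr(manip,a)) for a in dir(manip) if a[0]!='_'])
for n in ("side","top","wrist"):
    f=cams.grab_frame(n); cv2.imwrite(f"pics/{n}0.png",f["image"][:,:,::-1])
    print(n,{k:v.round(4).tolist() for k,v in f.items() if k!="image"})
E
```

```text
.:
pics

./pics:
{'time': 0.0, 'joint_pos': array([ 1.11300203e+00,  5.33661033e-02,  1.61431363e+00, -7.52058843e-06,
        1.47599831e+00, -1.18974075e-01]), 'joint_vel': array([ 1.00548686e-03, -4.90610749e-04,  1.34140221e-03, -1.86672958e-05,
       -5.29842936e-04, -4.66439622e-04]), 'joint_efforts': array([-2.19455447e-03, -3.93679869e+01, -3.70180500e+01, -3.28662063e-04,
        7.15381073e-03, -1.44332273e-05]), 'tool_pos': array([0.20744949, 0.58892222, 0.24104554]), 'tool_rot': array([-0.69627618,  0.69769138, -0.1194257 ,  0.1190114 ]), 'contact_force': array([ 0.26155912, -0.04634714, -0.10806835]), 'ft_torque': array([ 0.02948989,  0.02577583, -0.02866624]), 'gripper_width': 1.0029331056127186}
[('IKError', <class 'plant.IKError'>), ('finger_overhang', 0.011)]
side {'mtx': [[479.972, 0.0, 312.6351], [0.0, 479.972, 241.5024], [0.0, 0.0, 1.0]], 'R': [[0.9358, -0.3522, 0.0175], [-0.1735, -0.5032, -0.8466], [0.307, 0.7892, -0.532]], 't': [-0.4163, 0.1483, 0.9932]}
top {'mtx': [[477.7191, 0.0, 317.7169], [0.0, 477.7191, 232.0057], [0.0, 0.0, 1.0]], 'R': [[0.0267, -0.9996, -0.0038], [-0.9916, -0.026, -0.1268], [0.1266, 0.0071, -0.9919]], 't': [-0.0619, 0.4577, 1.0318]}
wrist {'mtx': [[338.287, 0.0, 321.497], [0.0, 338.287, 237.9888], [0.0, 0.0, 1.0]], 'mount': [[-0.0009, 0.9613, 0.2753, -0.0701], [-0.0007, -0.2753, 0.9613, -0.1324], [1.0, 0.0006, 0.0009, -0.0001], [0.0, 0.0, 0.0, 1.0]]}
```

View pics/top0.png

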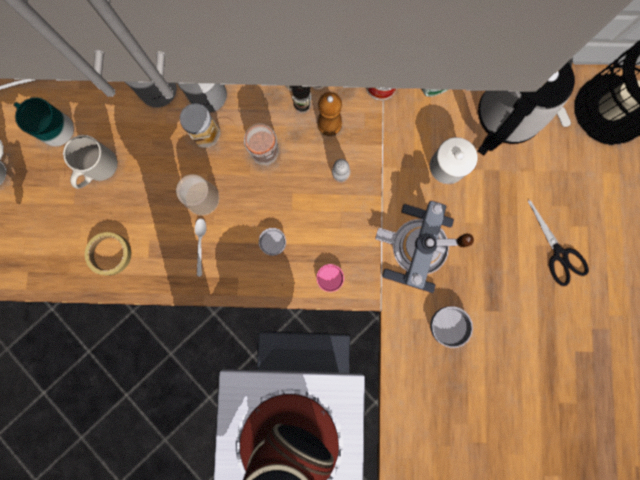

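View pics/side0.png

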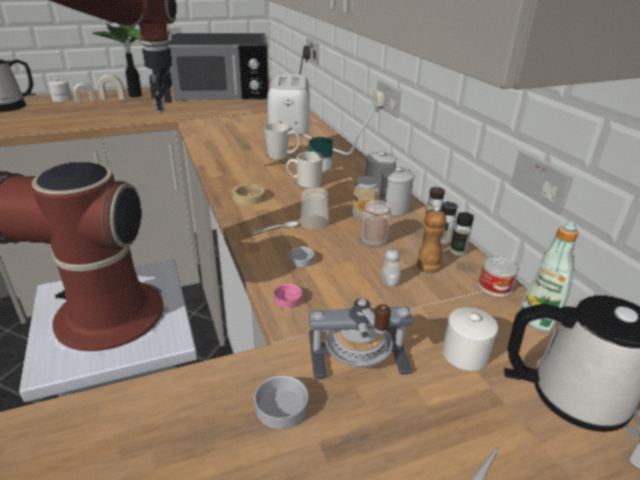

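View pics/wrist0.png

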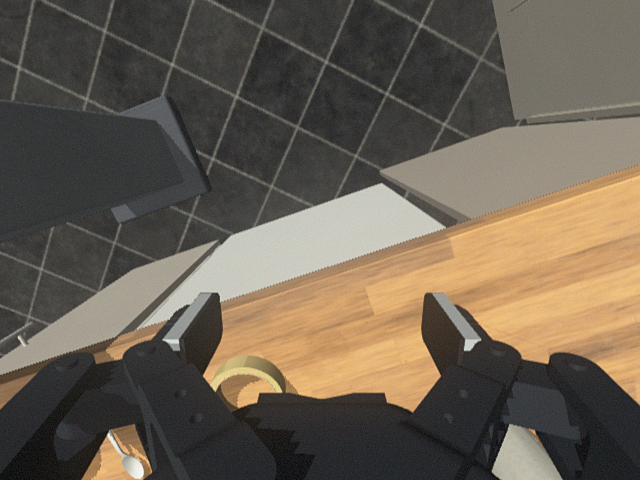

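Run:
```python
import cv2
t=cv2.imread("pics/top0.png"); s=cv2.imread("pics/side0.png")
cv2.imwrite("pics/c1.png",cv2.resize(t[180:300,370:490],None,fx=5,fy=5,interpolation=cv2.INTER_CUBIC))
cv2.imwrite("pics/c2.png",cv2.resize(t[210:300,240:360],None,fx=6,fy=6,interpolation=cv2.INTER_CUBIC))
cv2.imwrite("pics/c3.png",cv2.resize(s[230:400,250:430],None,fx=3.5,fy=3.5,interpolation=cv2.INTER_CUBIC))
```

```text
(no output)
```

View pics/c1.png

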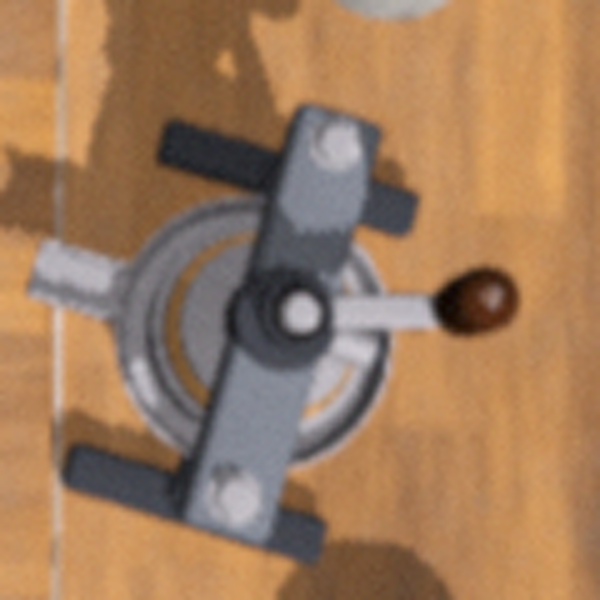

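View pics/c2.png

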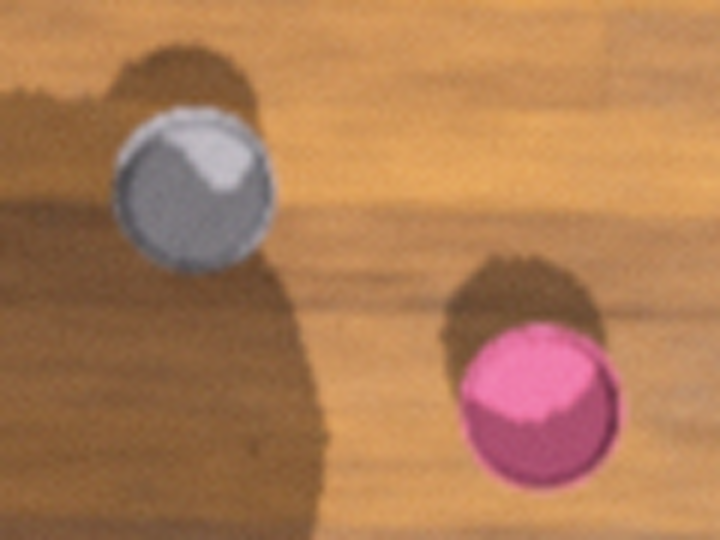

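View pics/c3.png

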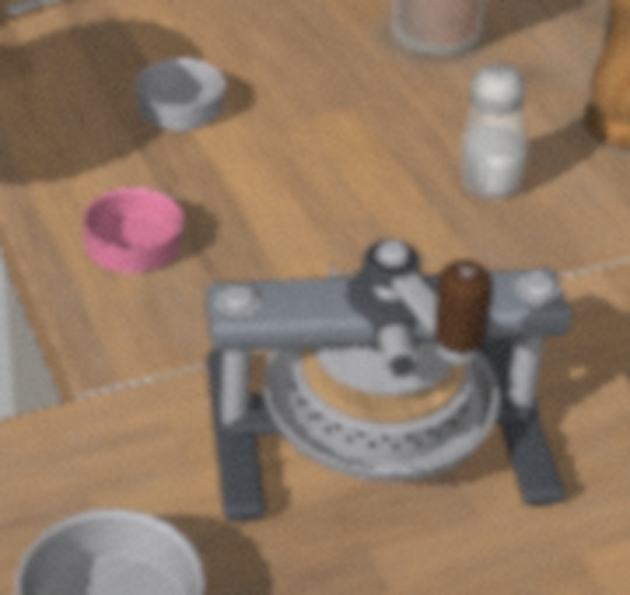

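```bash
cat > h.py <<'E'
import numpy as np, cv2
from plant import readout, cams
F={}
def cam(n):
    if n not in F:
        f=cams.grab_frame(n); F[n]=f
    return F[n]
def ray(n,u,v):
    f=cam(n); d=f["R"].T@np.linalg.solve(f["mtx"],[u,v,1]); c=-f["R"].T@f["t"]; return c,d
def at(n,u,v,z):
    c,d=ray(n,u,v); return c+d*(z-c[2])/d[2]
def proj(n,X):
    f=cam(n); p=f["mtx"]@(f["R"]@np.array(X)+f["t"]); return p[:2]/p[2]
E
python3 - <<'E'
from h import *
c=lambda x,y:(370+x/5,180+y/5)
n1=at("top",*c(338,143),.104); n2=at("top",*c(235,492),.104); print("nuts",n1,n2,np.linalg.norm(n1-n2)); m=(n1+n2)/2
print("mid",m)
sp=[at("top",*c(*p),.038) for p in((42,240),(30,295))]; e=sum(sp)/2; print("spoutend",e,np.linalg.norm(e-m), e-m)
x=(n1-n2)[:2]; x/=np.linalg.norm(x); 
y1=np.array([-x[1],x[0]]); print("x",x,"y",y1)
for z in(.15,.163,.17): k=at("top",*c(485,298),z); print("knob",z,k,np.linalg.norm((k-m)[:2]))
d=lambda x,y:(240+x/6,210+y/6)
print("dish top",at("top",*d(194,188),.021)," diam",at("top",*d(114,188),.021)-at("top",*d(275,188),.021))
print("dish side rim", at("side",250+182/3.5,230+83/3.5,.021))
print("nuts side",at("side",250+238/3.5,230+297/3.5,.104),at("side",250+537/3.5,230+284/3.5,.104))
print("knob side",at("side",250+466/3.5,230+268/3.5,.163))
print("salt",at("side",250+495/3.5,230+190/3.5,0),at("top",341,163,.09),"glass",at("top",190,183,.091),"spoon",at("top",200,228,.005),at("top",200,272,0.005),"pink",at("top",330,277,.02),"canister",at("top",457,152,.1), "bigdish",at("top",452,322,.03))
E
```

```text
nuts [ 0.50497567 -0.29753821  0.104     ] [ 0.35968008 -0.25492702  0.104     ] 0.1514150563200391
mid [ 0.43232787 -0.27623261  0.104     ]
spoutend [ 0.45811515 -0.1807839   0.038     ] 0.11887573108241747 [ 0.02578727  0.09544871 -0.066     ]
x [ 0.95958476 -0.28141977] y [0.28141977 0.95958476]
knob 0.15 [ 0.43635329 -0.34344144  0.15      ] 0.0673292708001573
knob 0.163 [ 0.43479603 -0.33944824  0.163     ] 0.06326379478176553
knob 0.17 [ 0.43395751 -0.33729806  0.17      ] 0.06108718734550759
dish top [0.43650774 0.05097244 0.021     ]  diam [-0.00157493  0.05991445  0.        ]
dish side rim [0.43614995 0.05059699 0.021     ]
nuts side [ 0.3555876  -0.25879582  0.104     ] [ 0.50282517 -0.30021678  0.104     ]
knob side [ 0.43595337 -0.33817457  0.163     ]
salt [ 0.59724708 -0.104929    0.        ] [ 0.60082964 -0.09590192  0.09      ] glass [0.54881027 0.22316736 0.091     ] spoon [0.46436145 0.21841574 0.005     ] [0.36459483 0.21262825 0.005     ] pink [ 0.36065327 -0.07960752  0.02      ] canister [ 0.62820684 -0.34009243  0.1       ] bigdish [ 0.27034229 -0.3455797   0.03      ]
```

```bash
cat >> h.py <<'E'
from scipy.spatial.transform import Rotation as Ro
def pose():
    s=readout.state(); q=s["tool_rot"]; return s["tool_pos"],Ro.from_quat([q[1],q[2],q[3],q[0]]).as_matrix(),s
C=np.array([.4315,-.2775]); PX=np.array([.9596,-.2814]); PY=np.array([.2814,.9596]); SP=C+.095*PY
def go(target):
    p,R,s=pose(); d=np.array(target)-p
    print("t",round(s["time"],2),"pos",p.round(4),"F",s["contact_force"].round(1),"w",round(s["gripper_width"],3)); print("delta tool cm",(R.T@d*100).round(2));
E
python3 - <<'E'
from h import *
p,R,s=pose(); print(R.round(3)); print(SP)
z=R[:2,2]; a=lambda v:np.degrees(np.arctan2(v[1],v[0])); print(a(z),a(PX), a(R[:2,0]),a(PY))
go([.4363,.0507,.15])
E
```

```text
[[ 0.943 -0.     0.332]
 [-0.332 -0.001  0.943]
 [-0.    -1.    -0.001]]
[ 0.458233 -0.186338]
70.59076416545945 -16.343626636958366 -19.409241702678898 73.65637336304164
t 0.25 pos [0.2076 0.5892 0.2417] F [ 0.  -0.1 -0.1] w 1.002
delta tool cm [ 39.47   9.21 -43.18]
```

Emit:
{"method": "play_rows", "body": {"slide": [[0, 0, 0], [0, 0, 0], [0, 0, 0], [0, 0, 0], [0, 0, 0], [0, 0, 0], [0, 0, 0], [0, 0, 0], [0, 0, 0], [0, 0, 0], [0, 0, 0], [0, 0, 0]], "yaw": [7.2, 7.2, 7.2, 7.2, 7.2, 7.2, 7.2, 7.2, 7.2, 7.2, 7.5, 7.5], "grip": [-1, -1, -1, -1, -1, -1, -1, -1, -1, -1, -1, -1]}}

```text
time: 1.45
tool_pos: [0.2077, 0.5894, 0.2421]
tool_rot: [-0.422, 0.422, -0.567, 0.567]
contact_force: [0.0, -0.1, -0.9]
gripper_width: 0.999
```

Run:
```python
from h import *
p,R,s=pose(); print(R.round(3),s["joint_pos"].round(2)); 
go([.4363,.0507,.15])
```

```text
[[-0.288 -0.     0.958]
 [-0.958 -0.    -0.288]
 [ 0.    -1.    -0.   ]] [ 1.11  0.05  1.61 -0.    1.48  1.4 ]
t 1.45 pos [0.2077 0.5894 0.2421] F [ 0.  -0.1 -0.9] w 0.999
delta tool cm [45.01  9.22 37.4 ]
```

Emit:
{"method": "play_rows", "body": {"slide": [[3.75, 0.7, 3.1], [3.75, 0.7, 3.1], [3.75, 0.7, 3.1], [3.75, 0.7, 3.1], [3.75, 0.7, 3.1], [3.75, 0.7, 3.1], [3.75, 0.7, 3.1], [3.75, 0.7, 3.1], [3.75, 0.7, 3.1], [3.75, 0.7, 3.1], [3.75, 0.7, 3.1], [3.75, 0.7, 3.1]], "yaw": [0, 0, 0, 0, 0, 0, 0, 0, 0, 0, 0, 0], "grip": [-1, -1, -1, -1, -1, -1, -1, -1, -1, -1, -1, -1]}}

```text
time: 2.65
tool_pos: [0.4379, 0.0507, 0.1584]
tool_rot: [-0.424, 0.423, -0.566, 0.567]
contact_force: [0.7, 0.3, -0.0]
gripper_width: 1.003
```

Run:
```python
from h import *
go([.4363,.0507,.15])
cv2.imwrite("pics/w1.png",cams.grab_frame("wrist")["image"][:,:,::-1])
go([.4363,.0507,.013])
```

```text
t 2.65 pos [0.4379 0.0507 0.1584] F [ 0.7  0.3 -0. ] w 1.003
delta tool cm [ 0.04  0.83 -0.15]
t 2.7 pos [0.4395 0.0448 0.1574] F [-0.2 -4.8  0.8] w 1.0
delta tool cm [-0.54 14.44 -0.51]
```

View pics/w1.png

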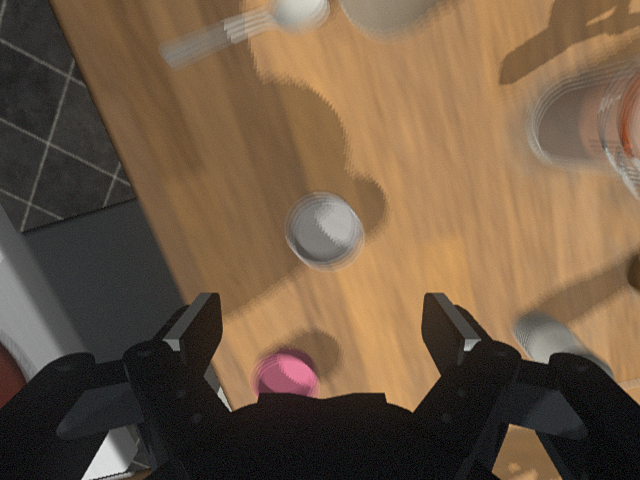

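Emit:
{"method": "play_rows", "body": {"slide": [[0, 1.5, 0], [0, 2, 0], [0, 2, 0], [0, 1, 0], [0, 0, 0]], "yaw": [0, 0, 0, 0, 0], "grip": [-1, -1, -1, -1, -1]}}

```text
time: 3.2
tool_pos: [0.4361, 0.0528, 0.0917]
tool_rot: [0.423, -0.425, 0.567, -0.565]
contact_force: [0.1, -0.2, 0.4]
gripper_width: 0.999
```

Run:
```python
from h import *
p,R,s=pose(); f=cams.grab_frame("wrist"); cv2.imwrite("pics/w2.png",f["image"][:,:,::-1])
M=f["mount"]
# expected dish rim centre px
X=np.array([.4363,.0507,.021]); t=R.T@(X-p); c=np.linalg.inv(M)@np.r_[t,1]; u=f["mtx"]@c[:3]; print("expect",u[:2]/u[2])
go([.4363,.0507,.013])
```

```text
expect [323.44337381 258.55917109]
t 3.25 pos [0.437  0.0528 0.093 ] F [-0.2  0.7  1.3] w 1.0
delta tool cm [ 0.22  8.   -0.  ]
```

View pics/w2.png

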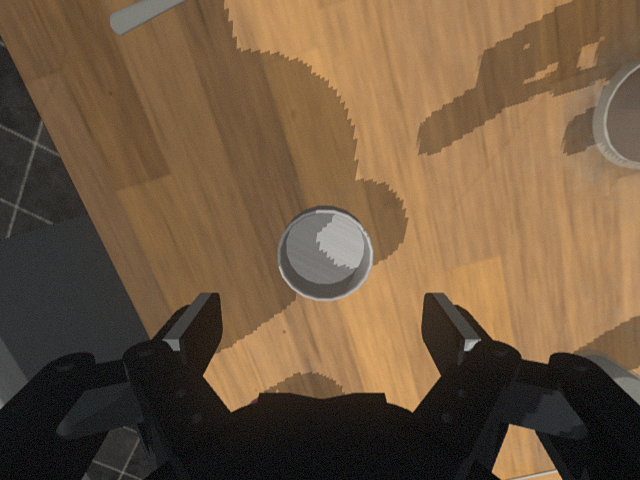

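Emit:
{"method": "play_rows", "body": {"slide": [[0.05, 1.5, 0], [0.05, 2, 0], [0, 2, 0], [0, 1.5, 0], [0, 0.7, 0], [0, 0.3, 0], [0, 0, 0], [0, 0, 0]], "yaw": [0, 0, 0, 0, 0, 0, 0, 0], "grip": [-1, -1, -1, -1, -1, -1, -1, -1]}}

```text
time: 4.05
tool_pos: [0.4381, 0.0517, 0.0144]
tool_rot: [-0.424, 0.423, -0.566, 0.567]
contact_force: [0.4, 0.5, 0.4]
gripper_width: 0.998
```

Run:
```python
from h import *
f=cams.grab_frame("wrist"); cv2.imwrite("pics/w3.png",f["image"][:,:,::-1])
go([.4363,.0507,.013])
```

```text
t 4.1 pos [0.4381 0.0517 0.0144] F [-0.7 -0.2  0.5] w 1.001
delta tool cm [ 0.15  0.14 -0.14]
```

View pics/w3.png

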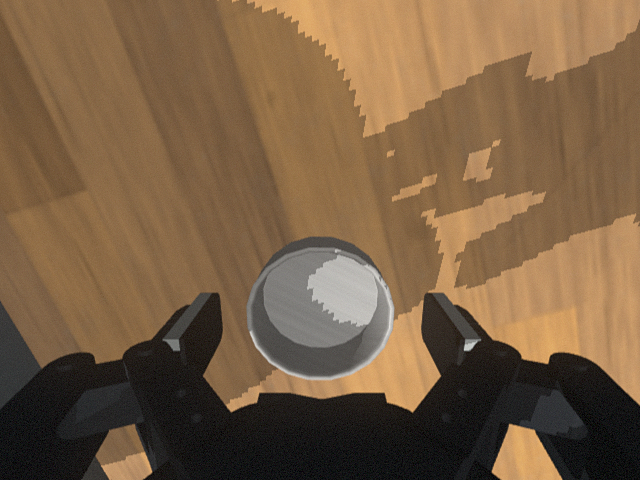

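Emit:
{"method": "play_rows", "body": {"slide": [[0, 0.1, 0], [0, 0, 0], [0, 0, 0], [0, 0, 0], [0, 0, 0]], "yaw": [0, 0, 0, 0, 0], "grip": [1, 1, 1, 1, 1]}}

```text
time: 4.6
tool_pos: [0.4378, 0.0517, 0.0136]
tool_rot: [-0.424, 0.423, -0.566, 0.566]
contact_force: [-4.1, 0.6, 6.3]
gripper_width: 0.677
```

Run:
```python
from h import *
f=cams.grab_frame("wrist"); cv2.imwrite("pics/w4.png",f["image"][:,:,::-1])
go([.4363,.0507,.013])
print(SP+.09*PY)
```

```text
t 4.65 pos [0.4378 0.0517 0.0136] F [-2.7 -1.1  7.5] w 0.678
delta tool cm [ 0.14  0.06 -0.11]
[ 0.483559 -0.099974]
```

View pics/w4.png

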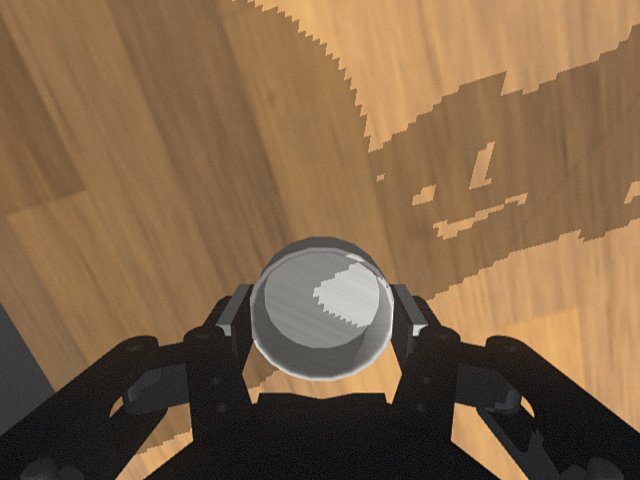

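Run:
```python
from h import *
go([*(SP+.08*PY),.020]); go([*SP,.0155])
```

```text
t 4.65 pos [0.4378 0.0517 0.0136] F [-2.7 -1.1  7.5] w 0.678
delta tool cm [14.26 -0.64  8.68]
t 4.65 pos [0.4378 0.0517 0.0136] F [-2.7 -1.1  7.5] w 0.678
delta tool cm [22.26 -0.19  8.69]
```

Emit:
{"method": "play_rows", "body": {"slide": [[0, -0.8, 0], [0.9, 0, 0.55], [1.7, 0, 1.05], [1.9, 0, 1.15], [1.9, 0, 1.15], [1.9, 0, 1.15], [1.9, 0, 1.15], [1.9, 0, 1.15], [1.4, 0, 0.9], [0.7, 0, 0.45], [0, 0, 0], [0, 0, 0]], "yaw": [0, 0, 0, 0, 0, 0, 0, 0, 0, 0, 0, 0], "grip": [1, 1, 1, 1, 1, 1, 1, 1, 1, 1, 1, 1]}}

```text
time: 5.85
tool_pos: [0.4801, -0.1087, 0.0201]
tool_rot: [0.423, -0.424, 0.567, -0.566]
contact_force: [-0.6, 1.1, -1.1]
gripper_width: 0.68
```

Run:
```python
from h import *
go([*SP,.0150])
for n in("top","side","wrist"):
    cv2.imwrite(f"pics/{n}5.png",cam(n)["image"][:,:,::-1])
t=cv2.imread("pics/top5.png"); s=cv2.imread("pics/side5.png")
a=cv2.resize(t[130:300,320:490],(600,600)); b=cv2.resize(s[200:390,240:430],(600,600))
cv2.imwrite("pics/t5.png",a);cv2.imwrite("pics/s5.png",b)
```

```text
t 5.85 pos [ 0.4801 -0.1087  0.0201] F [-0.6  1.1 -1.1] w 0.68
delta tool cm [8.07 0.5  0.09]
```

View pics/t5.png

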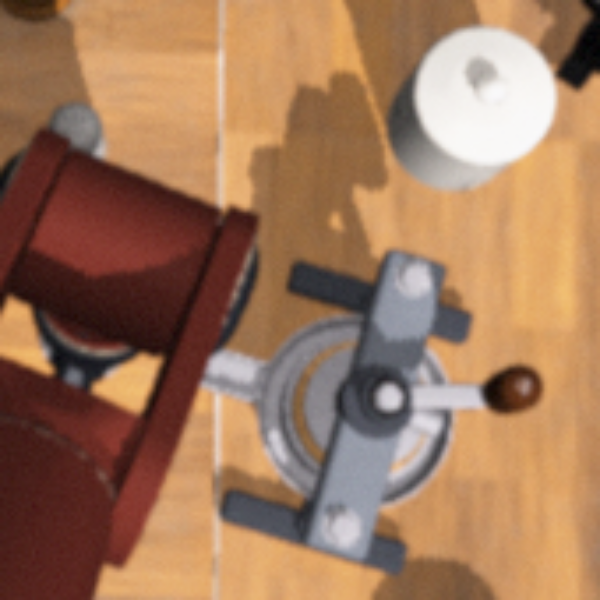

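View pics/s5.png

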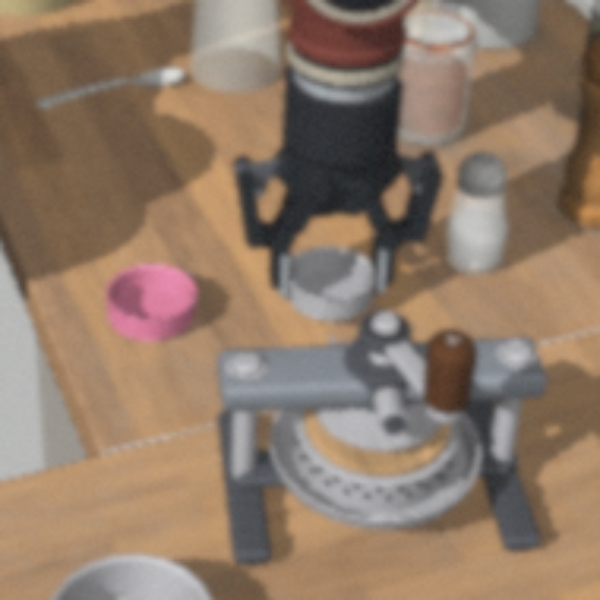

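View pics/wrist5.png

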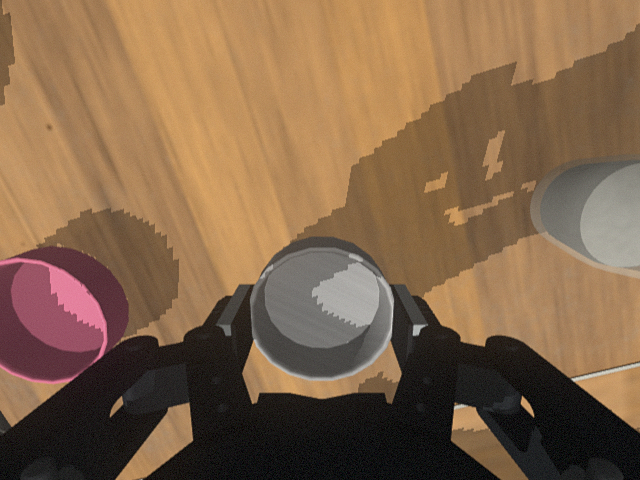

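Run:
```python
from h import *
p,R,s=pose(); d=at("side",344.8,284.9,.0275); print(p,d,R.T@(d-p)*100)
```

```text
[ 0.48013279 -0.10827793  0.02010328] [ 0.47977324 -0.10442969  0.0275    ] [-0.35926568 -0.73952663 -0.14326423]
```

Emit:
{"method": "play_rows", "body": {"slide": [[0, 0.5, 0], [0.5, 0, 0], [1.1, 0, 0.02], [1.2, 0, 0.02], [1.2, 0, 0.02], [1.2, 0, 0.02], [1.1, 0, 0], [0.8, 0, 0], [0.5, 0, 0], [0.3, 0, 0], [0, 0, 0], [0, 0, 0]], "yaw": [0, 0, 0, 0, 0, 0, 0, 0, 0, 0, 0, 0], "grip": [1, 1, 1, 1, 1, 1, 1, 1, 1, 1, 1, 1]}}

```text
time: 7.25
tool_pos: [0.4589, -0.1848, 0.0153]
tool_rot: [0.424, -0.424, 0.566, -0.566]
contact_force: [0.5, -0.2, -0.6]
gripper_width: 0.679
```

Run:
```python
from h import *
go([*SP,.0140])
for n in("top","side","wrist"):
    cv2.imwrite(f"pics/{n}6.png",cam(n)["image"][:,:,::-1])
s=cv2.imread("pics/side6.png")
b=cv2.resize(s[220:380,270:430],(600,600))
cv2.imwrite("pics/s6.png",b)
```

```text
t 7.25 pos [ 0.4589 -0.1848  0.0153] F [ 0.5 -0.2 -0.6] w 0.679
delta tool cm [ 0.16  0.13 -0.02]
```

View pics/s6.png

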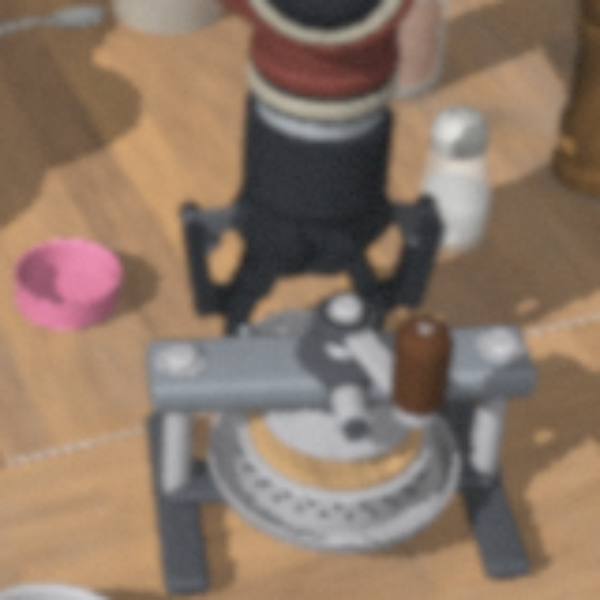

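View pics/wrist6.png

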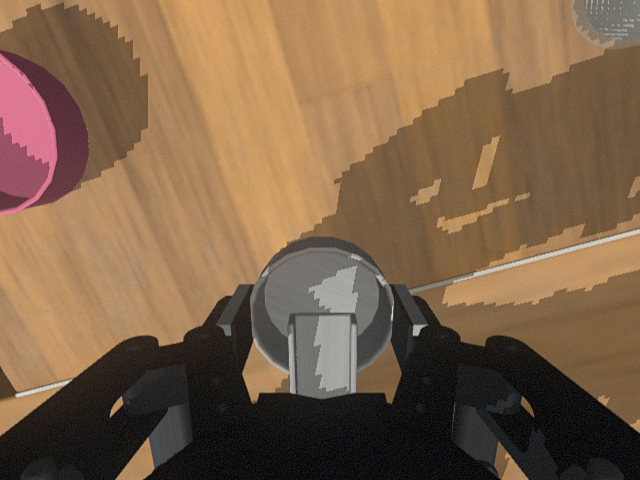

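Run:
```python
from h import *
p,R,s=pose(); f=cam("wrist"); M=f["mount"]
def wat(u,v,z):
    d=R@M[:3,:3]@np.linalg.solve(f["mtx"],[u,v,1]); c=p+R@M[:3,3]; return c+d*(z-c[2])/d[2]
e=wat(322,315,.038); r1=wat(322,248,.0225); r2=wat(322,380,.0225); print(e,r1,r2,(r1+r2)/2)
c=(r1+r2)/2; print("along PY: dish-spoutend",(c-e)[:2]@PY, "cross",(c-e)[:2]@PX, "diam",np.linalg.norm(r1-r2), "spoutend from C",(e[:2]-C)@PY,(e[:2]-C)@PX)
```

```text
[ 0.46159111 -0.17564851  0.038     ] [ 0.46735087 -0.15605518  0.0225    ] [ 0.45035676 -0.21415214  0.0225    ] [ 0.45885382 -0.18510366  0.0225    ]
along PY: dish-spoutend -0.009843430870458641 cross 3.3975380692296466e-05 diam 0.06053144687338605 spoutend from C 0.10620432295575125 0.00021441698094060765
```

Emit:
{"method": "play_rows", "body": {"slide": [[-0.25, 0, 0], [0, 0.13, 0], [0, 0, 0], [0, 0, 0], [0, 0, 0], [0, 0, 0], [0, 0, 0]], "yaw": [0, 0, 0, 0, 0, 0, 0], "grip": [1, 1, 1, -1, -1, -1, -1]}}

```text
time: 8.15
tool_pos: [0.4598, -0.1828, 0.0142]
tool_rot: [-0.424, 0.423, -0.566, 0.566]
contact_force: [0.0, -0.1, -0.2]
gripper_width: 1.0
```

Run:
```python
from h import *
go([*(SP+.09*PY),.05])
cv2.imwrite(f"pics/wrist7.png",cam("wrist")["image"][:,:,::-1])
```

```text
t 8.15 pos [ 0.4598 -0.1828  0.0142] F [ 0.  -0.1 -0.2] w 1.0
delta tool cm [-8.62 -3.58 -0.06]
```

View pics/wrist7.png

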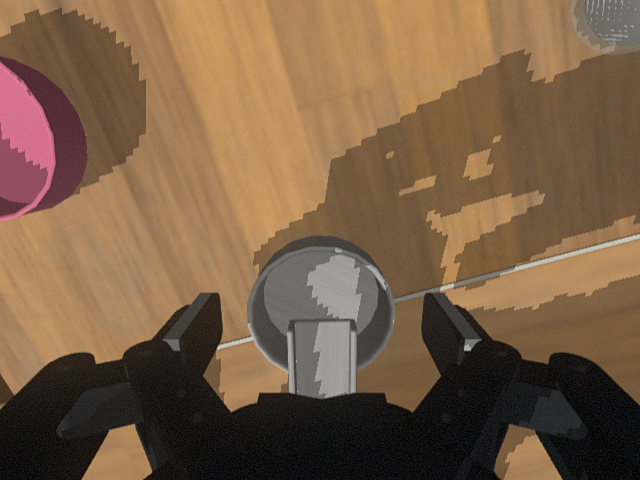

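Emit:
{"method": "play_rows", "body": {"slide": [[0, -0.7, 0], [0, -1.5, 0], [0, -2.5, 0], [0, -3, 0], [0, -3.5, 0], [0, -3.5, 0], [0, -3, 0], [0, -2, 0], [0, -1, 0]], "yaw": [0, 0, 0, 0, 0, 0, 0, 0, 0], "grip": [-1, -1, -1, -1, -1, -1, -1, -1, -1]}}

```text
time: 9.1
tool_pos: [0.4605, -0.1832, 0.2243]
tool_rot: [-0.424, 0.423, -0.565, 0.568]
contact_force: [-0.1, -0.1, 0.1]
gripper_width: 0.998
```

Run:
```python
from h import *
go([.4352,-.3395,.22]); print(readout.state()["joint_pos"].round(2))
for n in("top","side","wrist"):
    cv2.imwrite(f"pics/{n}8.png",cam(n)["image"][:,:,::-1])
s=cv2.imread("pics/side8.png")
cv2.imwrite("pics/s8.png",cv2.resize(s[220:380,270:430],(600,600),interpolation=cv2.INTER_CUBIC))
```

```text
t 9.1 pos [ 0.4605 -0.1832  0.2243] F [-0.1 -0.1  0.1] w 0.998
delta tool cm [15.71  0.46  1.98]
[-0.53 -0.26  1.93 -0.    1.46 -0.24]
```

View pics/s8.png

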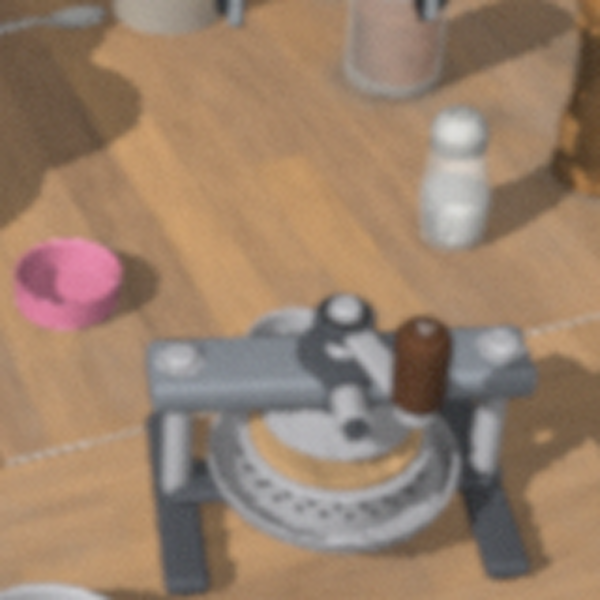

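View pics/wrist8.png

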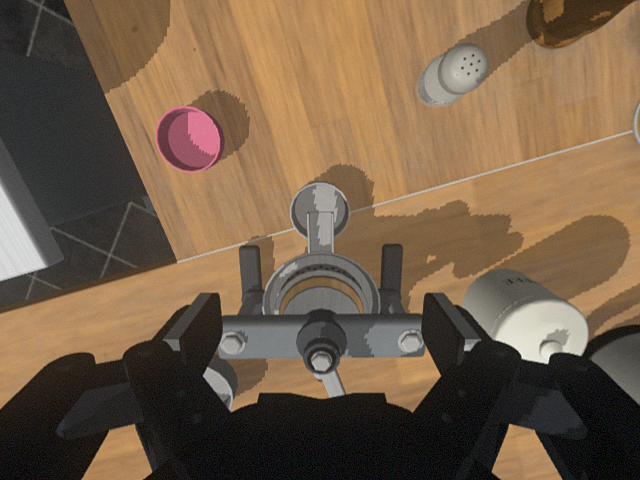

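```bash
cat >> h.py <<'E'
def wat(u,v,z):
    p,R,s=pose(); f=cam("wrist"); M=f["mount"]
    d=R@M[:3,:3]@np.linalg.solve(f["mtx"],[u,v,1]); c=p+R@M[:3,3]; return c+d*(z-c[2])/d[2]
def wproj(X):
    p,R,s=pose(); f=cam("wrist"); c=np.linalg.inv(f["mount"])@np.r_[R.T@(np.array(X)-p),1]; u=f["mtx"]@c[:3]; return u[:2]/u[2]
E
python3 - <<'E'
from h import *
a,b=wat(232,342,.104),wat(411,342,.104); m=(a+b)/2; print(a,b,np.linalg.norm(a-b),m)
x=(b-a)[:2];x/=np.linalg.norm(x);y=np.array([-x[1],x[0]]);print(x,y)
for z in(.125,.13,.135,.14): print(z,wat(321,360,z))
e=wat(320,212,.038);d=wat(320,210,.021);print("spout end",e,(e-m)[:2]@y,"dish",d,(d-m)[:2]@y,(d-m)[:2]@x)
E
```

```text
[ 0.36128869 -0.25019373  0.104     ] [ 0.50481195 -0.29131234  0.104     ] 0.14929723910349302 [ 0.43305032 -0.27075303  0.104     ]
[ 0.9613256 -0.2754144] [0.2754144 0.9613256]
0.125 [ 0.43195099 -0.27241806  0.125     ]
0.13 [ 0.43297827 -0.2689704   0.13      ]
0.135 [ 0.43400556 -0.26552275  0.135     ]
0.14 [ 0.43503284 -0.2620751   0.14      ]
spout end [ 0.45893254 -0.17653965  0.038     ] 0.09769806786305761 dish [ 0.45843823 -0.1778912   0.021     ] 0.09626265736984285 -0.0011694394623432468
```

Emit:
{"method": "play_rows", "body": {"slide": [[0.8, 0.1, 0.1], [1.8, 0.1, 0.2], [2.2, 0.1, 0.3], [2.2, 0.1, 0.3], [2.2, 0.1, 0.3], [2.2, 0.1, 0.3], [2.0, 0.1, 0.2], [1.4, 0, 0.2], [0.8, 0, 0.1], [0, 0, 0], [0, 0, 0]], "yaw": [0, 0, 0, 0, 0, 0, 0, 0, 0, 0, 0], "grip": [-1, -1, -1, -1, -1, -1, -1, -1, -1, -1, -1]}}

```text
time: 10.4
tool_pos: [0.4348, -0.3375, 0.2137]
tool_rot: [0.424, -0.423, 0.566, -0.566]
contact_force: [-0.7, -0.1, -0.1]
gripper_width: 1.0
```

Run:
```python
from h import *
go([.4352,-.3390,.1395])
for n in("top","side","wrist"):
    cv2.imwrite(f"pics/{n}9.png",cam(n)["image"][:,:,::-1])
s=cv2.imread("pics/side9.png")
cv2.imwrite("pics/s9.png",cv2.resize(s[220:380,270:430],(600,600),interpolation=cv2.INTER_CUBIC))
```

```text
t 10.4 pos [ 0.4348 -0.3375  0.2137] F [-0.7 -0.1 -0.1] w 1.0
delta tool cm [0.13 7.42 0.09]
```

View pics/s9.png

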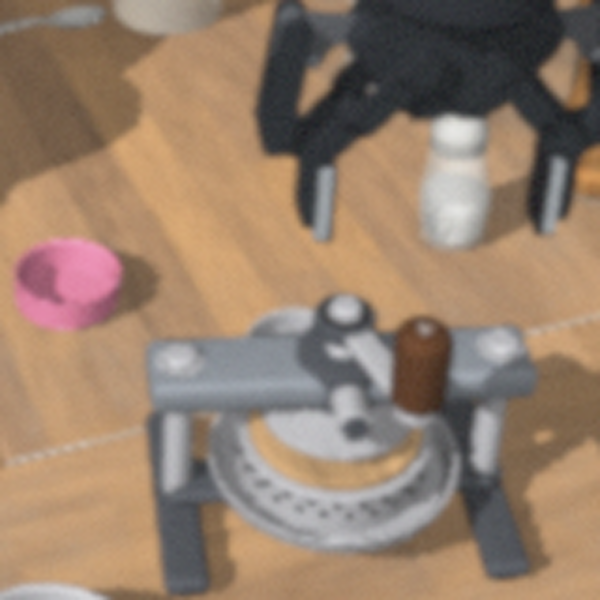

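View pics/wrist9.png

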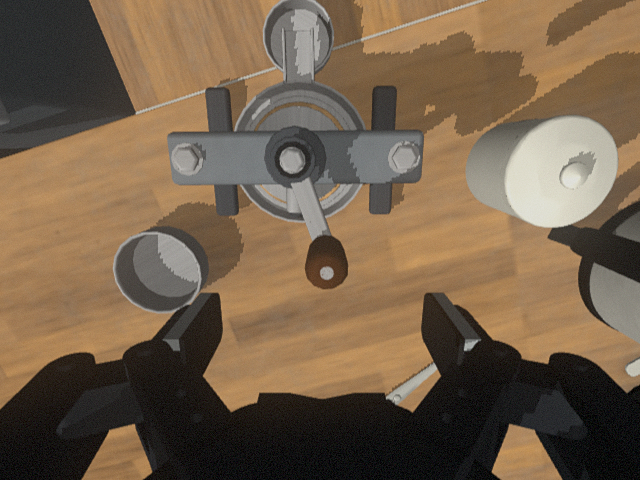

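Run:
```python
from h import *
a,b=wat(187,159.5,.104),wat(403,157.5,.104); m=(a+b)/2; x=(b-a)[:2];x/=np.linalg.norm(x); print(m,np.linalg.norm(a-b),np.degrees(np.arctan2(x[1],x[0])))
for h in(.116,.118,.12,.122,.124):
    k=wat(326,273,h+.042); n=wat(292,159,h+.008); r=k-m; print(h,k.round(4),"r",np.linalg.norm(r[:2]).round(4),"ang",np.degrees(np.arctan2(r[1],r[0])).round(1),"nut",n.round(4))
```

```text
[ 0.43336426 -0.27620938  0.104     ] 0.15098974587419892 -15.821636235669933
0.116 [ 0.4357 -0.3437  0.158 ] r 0.0676 ang -88.0 nut [ 0.4332 -0.2755  0.124 ]
0.118 [ 0.4359 -0.343   0.16  ] r 0.0668 ang -87.8 nut [ 0.4334 -0.2755  0.126 ]
0.12 [ 0.4361 -0.3422  0.162 ] r 0.066 ang -87.6 nut [ 0.4336 -0.2754  0.128 ]
0.122 [ 0.4363 -0.3414  0.164 ] r 0.0653 ang -87.4 nut [ 0.4338 -0.2754  0.13  ]
0.124 [ 0.4365 -0.3406  0.166 ] r 0.0645 ang -87.2 nut [ 0.4339 -0.2754  0.132 ]
```

```bash
sed -i 's/^C=np.array.*; PX=/C=np.array([.4328,-.2762]); PX=/' h.py
python3 - <<'E'
from h import *
go([.4358,-.3410,.1410])
E
```

```text
t 10.6 pos [ 0.435  -0.3374  0.2141] F [-0.1  0.7 -0. ] w 0.997
delta tool cm [0.33 7.31 0.18]
```

Emit:
{"method": "play_rows", "body": {"slide": [[0.15, 0.8, 0.1], [0.15, 1.6, 0.05], [0, 1.7, 0], [0, 1.6, 0], [0, 1.0, 0], [0, 0.6, 0], [0, 0, 0], [0, 0, 0]], "yaw": [0, 0, 0, 0, 0, 0, 0, 0], "grip": [-1, -1, -1, -1, -1, -1, -1, -1]}}

```text
time: 11.4
tool_pos: [0.4356, -0.3415, 0.1415]
tool_rot: [-0.424, 0.423, -0.566, 0.567]
contact_force: [0.3, -0.3, 0.0]
gripper_width: 0.998
```

Run:
```python
from h import *
go([.4358,-.3410,.1410])
for n in("side","wrist"):
    cv2.imwrite(f"pics/{n}10.png",cam(n)["image"][:,:,::-1])
s=cv2.imread("pics/side10.png")
cv2.imwrite("pics/s10.png",cv2.resize(s[220:380,270:430],(600,600),interpolation=cv2.INTER_CUBIC))
```

```text
t 11.4 pos [ 0.4356 -0.3415  0.1415] F [ 0.3 -0.3  0. ] w 0.998
delta tool cm [-0.06  0.05  0.  ]
```

View pics/s10.png

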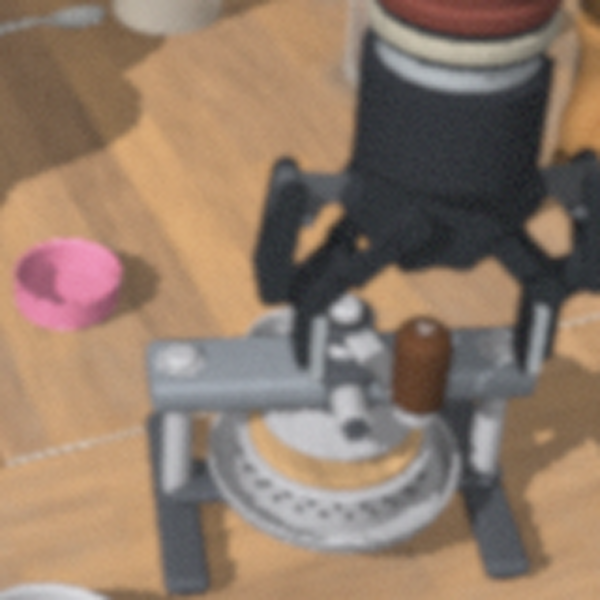

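View pics/wrist10.png

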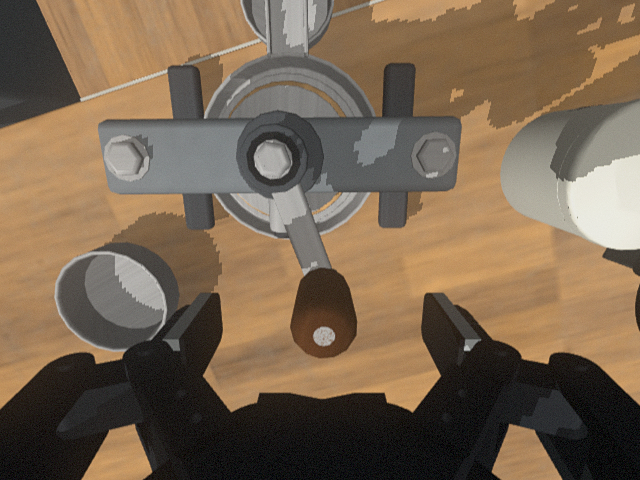

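Emit:
{"method": "play_rows", "body": {"slide": [[0, 0, 0], [0, 0, 0], [0, 0, 0], [0, 0, 0], [0, 0, 0], [0, 0, 0], [0, 0, 0], [0, 0, 0]], "yaw": [0, 0, 0, 0, 0, 0, 0, 0], "grip": [0, 0.5, 1, 1, 1, 1, 1, 1]}}

```text
time: 12.3
tool_pos: [0.4356, -0.3415, 0.1414]
tool_rot: [-0.424, 0.423, -0.566, 0.567]
contact_force: [1.3, -0.1, 1.3]
gripper_width: 0.279
```

Run:
```python
from h import *
go([.4358,-.3410,.1410])
for n in("side","wrist"):
    cv2.imwrite(f"pics/{n}11.png",cam(n)["image"][:,:,::-1])
s=cv2.imread("pics/side11.png")
cv2.imwrite("pics/s11.png",cv2.resize(s[220:380,270:430],(600,600),interpolation=cv2.INTER_CUBIC))
```

```text
t 12.3 pos [ 0.4356 -0.3415  0.1414] F [ 1.3 -0.1  1.3] w 0.279
delta tool cm [-0.06  0.04  0.  ]
```

View pics/s11.png

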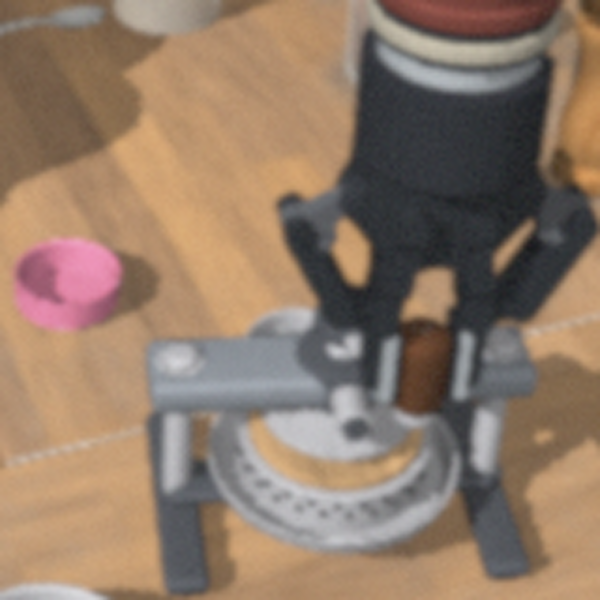

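View pics/wrist11.png

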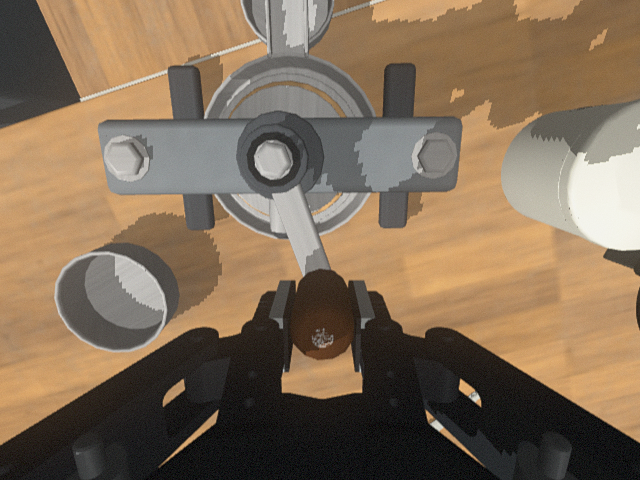

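```bash
cat >> h.py <<'E'
import json,sys
RAD=.065; TH0=-87.6
# commanded path in world rel. to grasp start, tool axes fixed
def rows(th,dths,cmd,save,corr=(0,0),zc=0.):
    """th: crank deg (cumulative), cmd: commanded world disp (m). corr: world xy correction spread over rows"""
    R=Ro.from_quat([.423,-.566,.566,-.424]).as_matrix() if 0 else np.load("R.npy")
    out=[];cmd=np.array(cmd,float); cr=np.zeros(3); n=len(dths)
    for i,d in enumerate(dths):
        th-=d
        a,b=np.radians(th),np.radians(TH0)
        tgt=RAD*np.array([np.cos(a)-np.cos(b),np.sin(a)-np.sin(b),0]); tgt[2]=-.005*(TH0-th)/360
        tgt+=np.load("off.npy")+np.array([*corr,zc])*(i+1)/n
        r=(R.T@(tgt-cmd)*100).round(2); cmd=cmd+R@r/100; out.append((r+0.).tolist())
    off=np.load("off.npy")+np.array([*corr,zc]); json.dump([th,cmd.tolist(),off.tolist()],open(save,"w"))
    print("end th",round(th,1)); print(json.dumps(out)); print(n)
def commit():
    th,cmd,off=json.load(open("next.json")); json.dump([th,cmd],open("cur.json","w")); np.save("off.npy",off)
def plan(dths,corr=(0,0),zc=0.):
    th,cmd=json.load(open("cur.json")); rows(th,dths,cmd,"next.json",corr,zc)
def stat():
    p,R,s=pose(); th,cmd=json.load(open("cur.json")); p0=np.load("p0.npy")
    a=np.radians(th); r=np.array([np.cos(a),np.sin(a)]); t=np.array([np.sin(a),-np.cos(a)]) # clockwise tangent
    F=s["contact_force"]; e=(p-p0-cmd)
    print("t",round(s["time"],2),"th",round(th,1),"turned",round(TH0-th,1),"F rad %.1f tan %.1f z %.1f"%(F[:2]@r,F[:2]@t,F[2]),"track err mm rad %.1f tan %.1f z %.1f"%(e[:2]@r*1e3,e[:2]@t*1e3,e[2]*1e3),"w",round(s["gripper_width"],3))
E
python3 - <<'E'
from h import *
p,R,s=pose(); print(R.round(3)); np.save("R.npy",R); np.save("p0.npy",p); np.save("off.npy",np.zeros(3)); json.dump([TH0,[0,0,0]],open("cur.json","w"))
plan([1.5,3,4.5,6,6.5,6.5,6.5,6.5])
E
```

```text
[[-0.283  0.001  0.959]
 [-0.959 -0.001 -0.283]
 [ 0.    -1.     0.001]]
end th -128.6
[[0.05, 0.0, -0.16], [0.1, 0.01, -0.33], [0.1, 0.0, -0.5], [0.08, 0.01, -0.67], [0.01, 0.01, -0.74], [-0.08, 0.01, -0.73], [-0.15, 0.0, -0.72], [-0.24, 0.01, -0.7]]
8
```

Emit:
{"method": "play_rows", "body": {"slide": [[0.05, 0.0, -0.16], [0.1, 0.01, -0.33], [0.1, 0.0, -0.5], [0.08, 0.01, -0.67], [0.01, 0.01, -0.74], [-0.08, 0.01, -0.73], [-0.15, 0.0, -0.72], [-0.24, 0.01, -0.7]], "yaw": [0, 0, 0, 0, 0, 0, 0, 0], "grip": [1, 1, 1, 1, 1, 1, 1, 1]}}

```text
time: 13.2
tool_pos: [0.3915, -0.3268, 0.1406]
tool_rot: [-0.424, 0.423, -0.566, 0.566]
contact_force: [3.8, -0.8, 2.6]
gripper_width: 0.281
```

Run:
```python
from h import *
commit(); stat(); plan([6.5]*8)
```

```text
t 13.2 th -128.6 turned 41.0 F rad -1.7 tan -3.5 z 2.6 track err mm rad 0.0 tan 1.0 z -0.3 w 0.281
end th -180.6
[[-0.32, 0.01, -0.67], [-0.39, 0.01, -0.62], [-0.46, 0.01, -0.58], [-0.52, 0.01, -0.52], [-0.58, 0.0, -0.46], [-0.62, 0.01, -0.39], [-0.66, 0.01, -0.32], [-0.7, 0.01, -0.24]]
8
```

Emit:
{"method": "play_rows", "body": {"slide": [[-0.32, 0.01, -0.67], [-0.39, 0.01, -0.62], [-0.46, 0.01, -0.58], [-0.52, 0.01, -0.52], [-0.58, 0.0, -0.46], [-0.62, 0.01, -0.39], [-0.66, 0.01, -0.32], [-0.7, 0.01, -0.24]], "yaw": [0, 0, 0, 0, 0, 0, 0, 0], "grip": [1, 1, 1, 1, 1, 1, 1, 1]}}

```text
time: 14.0
tool_pos: [0.3677, -0.2752, 0.1398]
tool_rot: [-0.424, 0.424, -0.566, 0.567]
contact_force: [4.8, -2.9, 0.9]
gripper_width: 0.284
```

Run:
```python
from h import *
commit(); stat(); plan([6.5]*12)
```

```text
t 14.0 th -180.6 turned 93.0 F rad -4.8 tan -2.8 z 0.9 track err mm rad 0.2 tan 0.7 z -0.2 w 0.284
end th -258.6
[[-0.72, 0.01, -0.16], [-0.73, 0.01, -0.08], [-0.74, 0.0, 0.01], [-0.73, 0.01, 0.09], [-0.72, 0.01, 0.17], [-0.69, 0.01, 0.25], [-0.66, 0.01, 0.33], [-0.62, 0.01, 0.4], [-0.57, 0.01, 0.47], [-0.51, 0.01, 0.53], [-0.45, 0.01, 0.58], [-0.38, 0.01, 0.63]]
12
```

Run:
```python
from h import *
plan([6.5]*10,(.001,0))
```

```text
end th -245.6
[[-0.72, 0.01, -0.15], [-0.74, 0.01, -0.07], [-0.74, 0.0, 0.02], [-0.73, 0.01, 0.09], [-0.72, 0.01, 0.19], [-0.7, 0.01, 0.26], [-0.66, 0.01, 0.33], [-0.62, 0.01, 0.41], [-0.58, 0.01, 0.48], [-0.51, 0.01, 0.54]]
10
```

Emit:
{"method": "play_rows", "body": {"slide": [[-0.72, 0.01, -0.15], [-0.74, 0.01, -0.07], [-0.74, 0.0, 0.02], [-0.73, 0.01, 0.09], [-0.72, 0.01, 0.19], [-0.7, 0.01, 0.26], [-0.66, 0.01, 0.33], [-0.62, 0.01, 0.41], [-0.58, 0.01, 0.48], [-0.51, 0.01, 0.54]], "yaw": [0, 0, 0, 0, 0, 0, 0, 0, 0, 0], "grip": [1, 1, 1, 1, 1, 1, 1, 1, 1, 1]}}

```text
time: 15.0
tool_pos: [0.4069, -0.2166, 0.1388]
tool_rot: [0.423, -0.424, 0.567, -0.566]
contact_force: [-0.6, -2.7, 3.1]
gripper_width: 0.281
```

Run:
```python
from h import *
commit(); stat(); plan([6.5]*10)
```

```text
t 15.0 th -245.6 turned 158.0 F rad -2.2 tan -1.6 z 3.1 track err mm rad 0.7 tan 0.2 z -0.3 w 0.281
end th -310.6
[[-0.45, 0.01, 0.59], [-0.38, 0.01, 0.63], [-0.31, 0.01, 0.67], [-0.23, 0.01, 0.7], [-0.14, 0.01, 0.72], [-0.07, 0.01, 0.73], [0.02, 0.0, 0.74], [0.1, 0.01, 0.73], [0.19, 0.01, 0.71], [0.26, 0.01, 0.69]]
10
```

Emit:
{"method": "play_rows", "body": {"slide": [[-0.45, 0.01, 0.59], [-0.38, 0.01, 0.63], [-0.31, 0.01, 0.67], [-0.23, 0.01, 0.7], [-0.14, 0.01, 0.72], [-0.07, 0.01, 0.73], [0.02, 0.0, 0.74], [0.1, 0.01, 0.73], [0.19, 0.01, 0.71], [0.26, 0.01, 0.69]], "yaw": [0, 0, 0, 0, 0, 0, 0, 0, 0, 0], "grip": [1, 1, 1, 1, 1, 1, 1, 1, 1, 1]}}

```text
time: 16.0
tool_pos: [0.4755, -0.226, 0.1375]
tool_rot: [0.423, -0.424, 0.568, -0.565]
contact_force: [-5.6, 4.3, 6.9]
gripper_width: 0.281
```

Run:
```python
from h import *
commit(); stat(); plan([6.5]*8)
```

```text
t 16.0 th -310.6 turned 223.0 F rad -0.3 tan -7.0 z 6.9 track err mm rad 0.5 tan -1.3 z -0.8 w 0.281
end th -362.6
[[0.34, 0.01, 0.66], [0.41, 0.01, 0.61], [0.48, 0.01, 0.56], [0.54, 0.01, 0.5], [0.59, 0.01, 0.44], [0.64, 0.01, 0.37], [0.67, 0.01, 0.3], [0.71, 0.01, 0.21]]
8
```

Emit:
{"method": "play_rows", "body": {"slide": [[0.34, 0.01, 0.66], [0.41, 0.01, 0.61], [0.48, 0.01, 0.56], [0.54, 0.01, 0.5], [0.59, 0.01, 0.44], [0.64, 0.01, 0.37], [0.67, 0.01, 0.3], [0.71, 0.01, 0.21]], "yaw": [0, 0, 0, 0, 0, 0, 0, 0], "grip": [1, 1, 1, 1, 1, 1, 1, 1]}}

```text
time: 16.8
tool_pos: [0.4987, -0.2788, 0.1371]
tool_rot: [0.424, -0.423, 0.567, -0.565]
contact_force: [-3.0, 2.4, 5.9]
gripper_width: 0.279
```

Run:
```python
from h import *
commit(); stat(); plan([6.5]*10)
```

```text
t 16.8 th -362.6 turned 275.0 F rad -3.1 tan -2.3 z 5.9 track err mm rad -0.2 tan -0.7 z -0.5 w 0.279
end th -427.6
[[0.72, 0.01, 0.14], [0.74, 0.01, 0.05], [0.73, 0.01, -0.03], [0.73, 0.01, -0.12], [0.71, 0.01, -0.19], [0.69, 0.01, -0.28], [0.64, 0.01, -0.35], [0.61, 0.01, -0.42], [0.55, 0.0, -0.49], [0.49, 0.01, -0.55]]
10
```

Run:
```python
from h import *
plan([6.5]*12,(0,0),.0005)
```

```text
end th -440.6
[[0.72, 0.01, 0.14], [0.74, 0.0, 0.05], [0.73, 0.01, -0.03], [0.73, 0.0, -0.12], [0.71, 0.01, -0.19], [0.69, 0.0, -0.28], [0.64, 0.01, -0.35], [0.61, 0.0, -0.42], [0.55, 0.01, -0.49], [0.49, 0.0, -0.55], [0.43, 0.01, -0.6], [0.36, 0.0, -0.64]]
12
```

Emit:
{"method": "play_rows", "body": {"slide": [[0.72, 0.01, 0.14], [0.74, 0.0, 0.05], [0.73, 0.01, -0.03], [0.73, 0.0, -0.12], [0.71, 0.01, -0.19], [0.69, 0.0, -0.28], [0.64, 0.01, -0.35], [0.61, 0.0, -0.42], [0.55, 0.01, -0.49], [0.49, 0.0, -0.55], [0.43, 0.01, -0.6], [0.36, 0.0, -0.64]], "yaw": [0, 0, 0, 0, 0, 0, 0, 0, 0, 0, 0, 0], "grip": [1, 1, 1, 1, 1, 1, 1, 1, 1, 1, 1, 1]}}

```text
time: 18.0
tool_pos: [0.4437, -0.3408, 0.1365]
tool_rot: [-0.423, 0.423, -0.566, 0.567]
contact_force: [2.2, 0.8, 0.7]
gripper_width: 0.279
```

Run:
```python
from h import *
commit(); stat(); plan([6.5]*12)
```

```text
t 18.0 th -440.6 turned 353.0 F rad -0.4 tan -2.3 z 0.7 track err mm rad -0.0 tan 0.9 z -0.5 w 0.279
end th -518.6
[[0.28, 0.01, -0.68], [0.21, 0.01, -0.71], [0.12, 0.01, -0.73], [0.04, 0.0, -0.73], [-0.05, 0.01, -0.74], [-0.12, 0.01, -0.72], [-0.21, 0.01, -0.71], [-0.29, 0.01, -0.68], [-0.36, 0.01, -0.64], [-0.43, 0.0, -0.6], [-0.5, 0.01, -0.54], [-0.56, 0.01, -0.49]]
12
```

Emit:
{"method": "play_rows", "body": {"slide": [[0.28, 0.01, -0.68], [0.21, 0.01, -0.71], [0.12, 0.01, -0.73], [0.04, 0.0, -0.73], [-0.05, 0.01, -0.74], [-0.12, 0.01, -0.72], [-0.21, 0.01, -0.71], [-0.29, 0.01, -0.68], [-0.36, 0.01, -0.64], [-0.43, 0.0, -0.6], [-0.5, 0.01, -0.54], [-0.56, 0.01, -0.49]], "yaw": [0, 0, 0, 0, 0, 0, 0, 0, 0, 0, 0, 0], "grip": [1, 1, 1, 1, 1, 1, 1, 1, 1, 1, 1, 1]}}

```text
time: 19.2
tool_pos: [0.3724, -0.2995, 0.1355]
tool_rot: [0.423, -0.424, 0.566, -0.566]
contact_force: [0.2, -2.0, 0.2]
gripper_width: 0.279
```

Run:
```python
from h import *
commit(); stat(); plan([6.5]*12,(.0003,-.0003))
```

```text
t 19.2 th -518.6 turned 431.0 F rad 0.6 tan -1.9 z 0.2 track err mm rad 0.5 tan 1.1 z -0.4 w 0.279
end th -596.6
[[-0.6, 0.01, -0.41], [-0.65, 0.01, -0.34], [-0.68, 0.01, -0.27], [-0.71, 0.0, -0.19], [-0.73, 0.01, -0.11], [-0.74, 0.01, -0.02], [-0.73, 0.01, 0.06], [-0.72, 0.01, 0.14], [-0.7, 0.01, 0.23], [-0.67, 0.01, 0.3], [-0.64, 0.01, 0.37], [-0.59, 0.01, 0.45]]
12
```

Emit:
{"method": "play_rows", "body": {"slide": [[-0.6, 0.01, -0.41], [-0.65, 0.01, -0.34], [-0.68, 0.01, -0.27], [-0.71, 0.0, -0.19], [-0.73, 0.01, -0.11], [-0.74, 0.01, -0.02], [-0.73, 0.01, 0.06], [-0.72, 0.01, 0.14], [-0.7, 0.01, 0.23], [-0.67, 0.01, 0.3], [-0.64, 0.01, 0.37], [-0.59, 0.01, 0.45]], "yaw": [0, 0, 0, 0, 0, 0, 0, 0, 0, 0, 0, 0], "grip": [1, 1, 1, 1, 1, 1, 1, 1, 1, 1, 1, 1]}}

```text
time: 20.4
tool_pos: [0.3986, -0.2216, 0.1343]
tool_rot: [0.424, -0.423, 0.566, -0.566]
contact_force: [-2.1, -0.6, 1.0]
gripper_width: 0.281
```

Run:
```python
from h import *
commit(); stat()
cv2.imwrite("pics/s12.png",cv2.resize(cam("side")["image"][220:380,270:430,::-1],(600,600),interpolation=cv2.INTER_CUBIC))
cv2.imwrite("pics/wrist12.png",cam("wrist")["image"][:,:,::-1])
plan([5,5,5])
```

```text
t 20.4 th -596.6 turned 509.0 F rad 0.7 tan -2.1 z 1.0 track err mm rad 0.8 tan 0.7 z -0.4 w 0.281
end th -611.6
[[-0.41, 0.0, 0.39], [-0.38, 0.01, 0.41], [-0.35, 0.01, 0.46]]
3
```

View pics/s12.png

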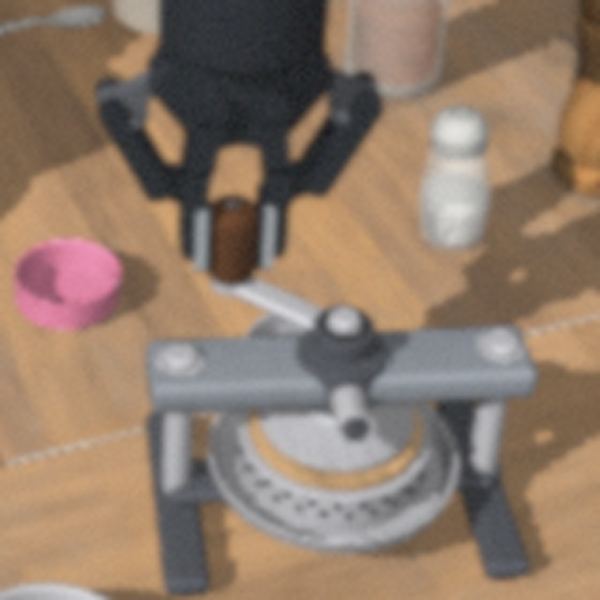

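View pics/wrist12.png

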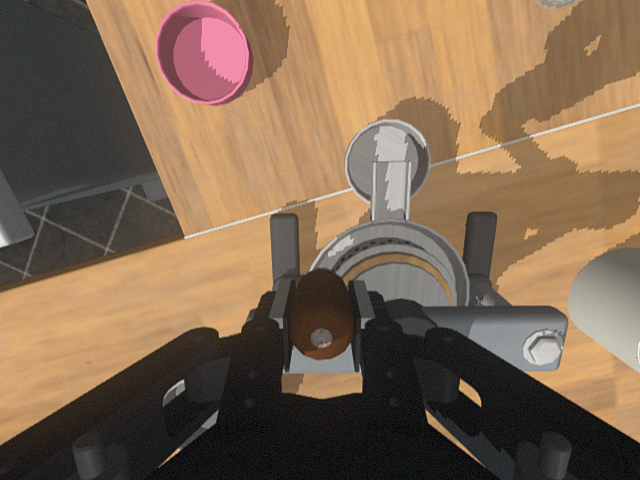

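Run:
```python
from h import *
plan([5]*11)
```

```text
end th -651.6
[[-0.41, 0.0, 0.39], [-0.38, 0.01, 0.41], [-0.35, 0.01, 0.46], [-0.3, 0.0, 0.47], [-0.26, 0.01, 0.51], [-0.22, 0.01, 0.52], [-0.17, 0.01, 0.54], [-0.12, 0.0, 0.56], [-0.07, 0.01, 0.56], [-0.02, 0.01, 0.57], [0.03, 0.01, 0.56]]
11
```

Emit:
{"method": "play_rows", "body": {"slide": [[-0.41, 0.0, 0.39], [-0.38, 0.01, 0.41], [-0.35, 0.01, 0.46], [-0.3, 0.0, 0.47], [-0.26, 0.01, 0.51], [-0.22, 0.01, 0.52], [-0.17, 0.01, 0.54], [-0.12, 0.0, 0.56], [-0.07, 0.01, 0.56], [-0.02, 0.01, 0.57], [0.03, 0.01, 0.56]], "yaw": [0, 0, 0, 0, 0, 0, 0, 0, 0, 0, 0], "grip": [1, 1, 1, 1, 1, 1, 1, 1, 1, 1, 1]}}

```text
time: 21.6
tool_pos: [0.4581, -0.2165, 0.1336]
tool_rot: [0.423, -0.424, 0.566, -0.566]
contact_force: [-2.0, -0.6, -1.1]
gripper_width: 0.28
```

Run:
```python
from h import *
commit(); stat(); plan([3,3])
```

```text
t 21.6 th -651.6 turned 564.0 F rad -1.3 tan -1.7 z -1.1 track err mm rad 0.1 tan 0.0 z -0.4 w 0.28
end th -657.6
[[0.04, 0.0, 0.34], [0.05, 0.0, 0.34]]
2
```

Emit:
{"method": "play_rows", "body": {"slide": [[0.04, 0.0, 0.34], [0.05, 0.0, 0.34]], "yaw": [0, 0], "grip": [1, 1]}}

```text
time: 21.8
tool_pos: [0.4641, -0.2193, 0.1335]
tool_rot: [0.423, -0.424, 0.566, -0.566]
contact_force: [-3.3, -0.5, -2.3]
gripper_width: 0.279
```

Run:
```python
from h import *
commit(); stat(); plan([3,3])
```

```text
t 21.8 th -657.6 turned 570.0 F rad -2.0 tan -2.7 z -2.3 track err mm rad -0.1 tan -0.2 z -0.5 w 0.279
end th -663.6
[[0.08, 0.01, 0.33], [0.09, 0.0, 0.33]]
2
```

Emit:
{"method": "play_rows", "body": {"slide": [[0.08, 0.01, 0.33], [0.09, 0.0, 0.33]], "yaw": [0, 0], "grip": [1, 1]}}

```text
time: 22.0
tool_pos: [0.4696, -0.2224, 0.1333]
tool_rot: [0.423, -0.424, 0.567, -0.566]
contact_force: [-5.0, -0.5, -1.7]
gripper_width: 0.281
```

Run:
```python
from h import *
commit(); stat(); plan([3,3])
```

```text
t 22.0 th -663.6 turned 576.0 F rad -3.2 tan -3.9 z -1.7 track err mm rad -0.0 tan -0.7 z -0.6 w 0.281
end th -669.6
[[0.11, 0.01, 0.32], [0.12, 0.0, 0.32]]
2
```

Emit:
{"method": "play_rows", "body": {"slide": [[0.11, 0.01, 0.32], [0.12, 0.0, 0.32]], "yaw": [0, 0], "grip": [1, 1]}}

```text
time: 22.2
tool_pos: [0.4747, -0.2257, 0.133]
tool_rot: [0.423, -0.424, 0.568, -0.565]
contact_force: [-4.4, 2.7, -0.9]
gripper_width: 0.279
```

Run:
```python
from h import *
commit(); stat(); plan([3])
```

```text
t 22.2 th -669.6 turned 582.0 F rad -0.7 tan -5.1 z -0.9 track err mm rad 0.2 tan -1.5 z -0.9 w 0.279
end th -672.6
[[0.15, 0.01, 0.3]]
1
```

Emit:
{"method": "play_rows", "body": {"slide": [[0.15, 0.01, 0.3]], "yaw": [0], "grip": [1]}}

```text
time: 22.3
tool_pos: [0.4771, -0.2276, 0.1328]
tool_rot: [0.424, -0.424, 0.568, -0.565]
contact_force: [-4.9, 4.9, -0.7]
gripper_width: 0.278
```

Run:
```python
from h import *
commit(); stat(); plan([3])
```

```text
t 22.3 th -672.6 turned 585.0 F rad 0.3 tan -6.9 z -0.7 track err mm rad 0.4 tan -1.7 z -1.0 w 0.278
end th -675.6
[[0.15, 0.0, 0.31]]
1
```

Emit:
{"method": "play_rows", "body": {"slide": [[0.15, 0.0, 0.31]], "yaw": [0], "grip": [1]}}

```text
time: 22.4
tool_pos: [0.4794, -0.2294, 0.1326]
tool_rot: [0.424, -0.424, 0.568, -0.564]
contact_force: [-6.4, 7.2, 0.9]
gripper_width: 0.283
```

Run:
```python
from h import *
commit(); stat(); plan([3])
```

```text
t 22.4 th -675.6 turned 588.0 F rad 0.5 tan -9.7 z 0.9 track err mm rad 0.5 tan -2.4 z -1.2 w 0.283
end th -678.6
[[0.18, 0.01, 0.29]]
1
```

Emit:
{"method": "play_rows", "body": {"slide": [[0.18, 0.01, 0.29]], "yaw": [0], "grip": [1]}}

```text
time: 22.5
tool_pos: [0.4814, -0.2313, 0.1324]
tool_rot: [0.424, -0.423, 0.569, -0.563]
contact_force: [-6.8, 8.9, 2.0]
gripper_width: 0.28
```

Run:
```python
from h import *
commit(); stat(); plan([3])
```

```text
t 22.5 th -678.6 turned 591.0 F rad 0.8 tan -11.2 z 2.0 track err mm rad 0.6 tan -3.0 z -1.2 w 0.28
end th -681.6
[[0.19, 0.0, 0.28]]
1
```

Emit:
{"method": "play_rows", "body": {"slide": [[0.19, 0.0, 0.28]], "yaw": [0], "grip": [1]}}

```text
time: 22.6
tool_pos: [0.4833, -0.2332, 0.1323]
tool_rot: [0.424, -0.423, 0.57, -0.563]
contact_force: [-7.8, 11.2, 2.6]
gripper_width: 0.281
```

Run:
```python
from h import *
commit(); stat(); plan([3])
```

```text
t 22.6 th -681.6 turned 594.0 F rad 0.8 tan -13.7 z 2.6 track err mm rad 0.7 tan -3.7 z -1.4 w 0.281
end th -684.6
[[0.2, 0.01, 0.27]]
1
```

Emit:
{"method": "play_rows", "body": {"slide": [[0.2, 0.01, 0.27]], "yaw": [0], "grip": [1]}}

```text
time: 22.7
tool_pos: [0.4852, -0.2352, 0.1321]
tool_rot: [0.424, -0.423, 0.57, -0.562]
contact_force: [-8.7, 13.1, 4.8]
gripper_width: 0.281
```

Run:
```python
from h import *
commit(); stat(); plan([3])
```

```text
t 22.7 th -684.6 turned 597.0 F rad 0.5 tan -15.7 z 4.8 track err mm rad 0.8 tan -4.4 z -1.4 w 0.281
end th -687.6
[[0.22, 0.0, 0.27]]
1
```

Run:
```python
from h import *
stat(); s=readout.state(); print(s["ft_torque"].round(2),s["joint_pos"].round(3))
cv2.imwrite("pics/s13.png",cv2.resize(cam("side")["image"][240:360,290:410,::-1],(600,600),interpolation=cv2.INTER_CUBIC))
cv2.imwrite("pics/wrist13.png",cam("wrist")["image"][:,:,::-1])
stat()
```

```text
t 22.7 th -684.6 turned 597.0 F rad 0.5 tan -15.7 z 4.8 track err mm rad 0.8 tan -4.4 z -1.4 w 0.281
[ 2.29  1.91 -0.  ] [-0.592 -0.051  1.907  0.005  1.297 -0.307]
t 22.8 th -684.6 turned 597.0 F rad 1.2 tan -14.8 z 4.5 track err mm rad 0.8 tan -4.4 z -1.4 w 0.281
```

View pics/s13.png

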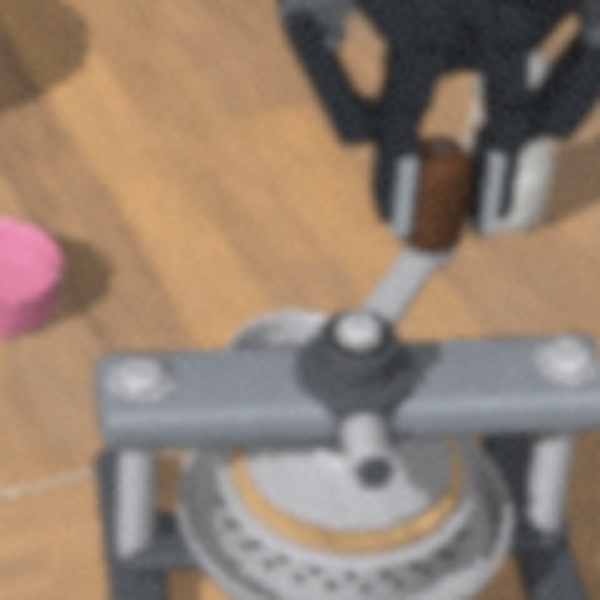

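View pics/wrist13.png

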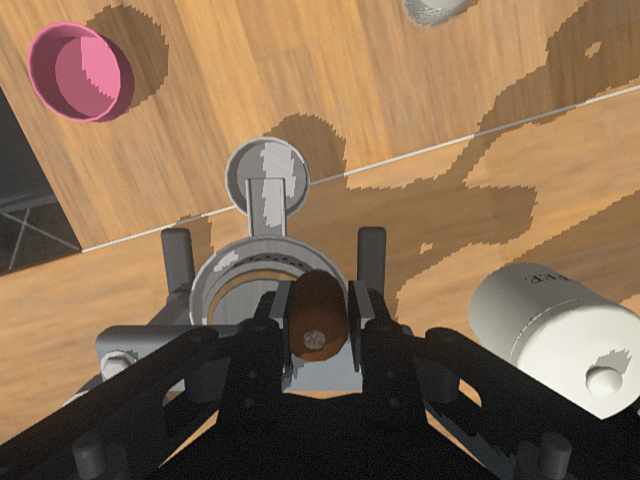

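Run:
```python
from h import *
im=cam("side")["image"][285:330,300:420,::-1]
cv2.imwrite("pics/s14.png",cv2.resize(im,None,fx=6.5,fy=6.5,interpolation=cv2.INTER_CUBIC))
im0=cv2.imread("pics/side8.png")[285:330,300:420]
cv2.imwrite("pics/s14b.png",cv2.resize(im0,None,fx=6.5,fy=6.5,interpolation=cv2.INTER_CUBIC))
im=cam("side")["image"][315:375,320:410,::-1]; im0=cv2.imread("pics/side8.png")[315:375,320:410]
cv2.imwrite("pics/s15.png",cv2.resize(np.vstack([im0,im]),None,fx=5,fy=5,interpolation=cv2.INTER_CUBIC))
for z in(.111,.116,.12,.125,.128): print(z,proj("side",[*C,z]))
print(proj("side",[*(C+.0755*PX),.104]),proj("side",[*(C-.0755*PX),.104]))
```

```text
0.111 [362.34177379 308.34405382]
0.116 [362.5476819  306.15361195]
0.12 [362.71334257 304.39132053]
0.125 [362.9215965  302.17592389]
0.128 [363.04718194 300.8399512 ]
[403.84159123 309.88988179] [319.72981871 312.90490228]
```

View pics/s14.png

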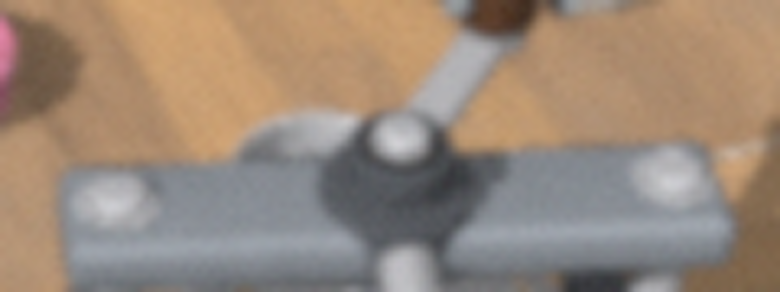

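View pics/s14b.png

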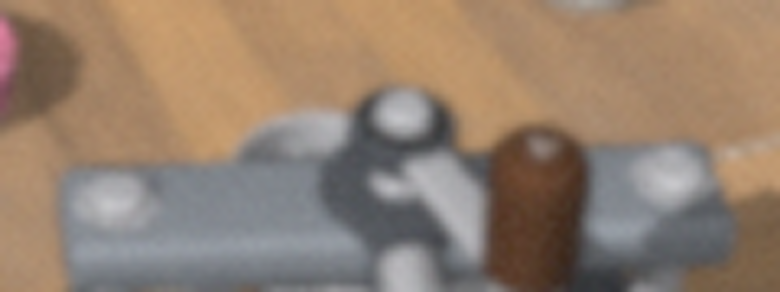

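View pics/s15.png

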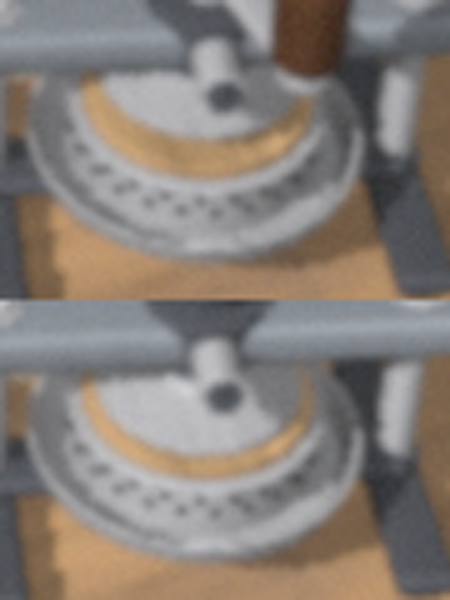

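Run:
```python
from h import *
p,R,s=pose()
a=at("side",383.3,307.0,.1645); b=at("side",377.6,269.5,.1645-.0082); print(a,b,b-a, p-np.load("p0.npy"))
# wrist: angle of press from nuts/dish: knob pos vs hub
import json
th,cmd=json.load(open("cur.json")); off=np.load("off.npy"); c=np.load("p0.npy")[:2]-RAD*np.array([np.cos(np.radians(TH0)),np.sin(np.radians(TH0))])+off[:2]; v=p[:2]-c
print(c,np.linalg.norm(v),np.degrees(np.arctan2(v[1],v[0]))-720-TH0)
im=cam("top")["image"][190:290,370:490,::-1]; cv2.imwrite("pics/t15.png",cv2.resize(im,None,fx=6,fy=6,interpolation=cv2.INTER_CUBIC))
```

```text
[ 0.43471234 -0.34076796  0.1645    ] [ 0.47973813 -0.23472137  0.1563    ] [ 0.04502579  0.10604659 -0.0082    ] [ 0.04952885  0.10645911 -0.00929621]
[ 0.43418791 -0.27690624] 0.06591334852578157 -593.0237151351055
```

View pics/t15.png

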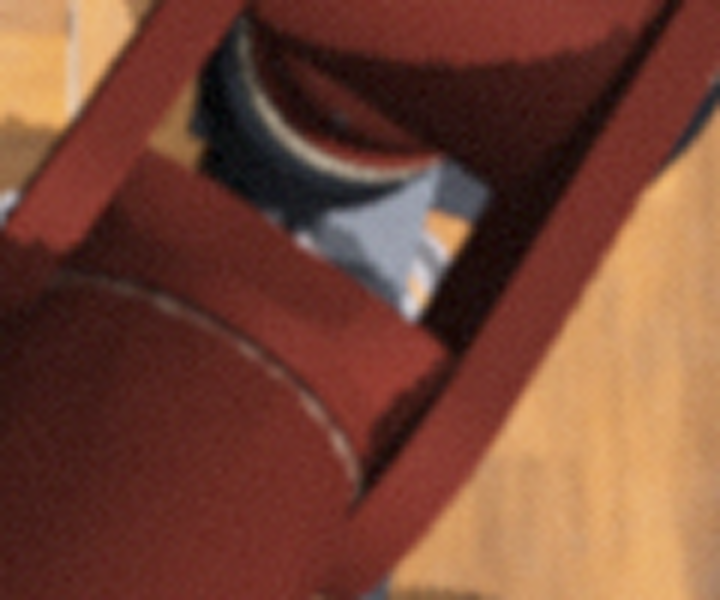

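Run:
```python
from h import *
plan([2])
```

```text
end th -686.6
[[0.14, 0.0, 0.18]]
1
```

Emit:
{"method": "play_rows", "body": {"slide": [[0.14, 0.0, 0.18]], "yaw": [0], "grip": [1]}}

```text
time: 23.05
tool_pos: [0.4863, -0.2364, 0.132]
tool_rot: [0.424, -0.423, 0.571, -0.562]
contact_force: [-8.8, 14.7, 4.3]
gripper_width: 0.279
```

Run:
```python
from h import *
commit(); stat(); plan([2])
```

```text
t 23.05 th -686.6 turned 599.0 F rad 0.8 tan -17.2 z 4.3 track err mm rad 0.8 tan -5.1 z -1.5 w 0.279
end th -688.6
[[0.15, 0.0, 0.17]]
1
```

Emit:
{"method": "play_rows", "body": {"slide": [[0.08, 0.0, 0.08]], "yaw": [0], "grip": [1]}}

```text
time: 23.15
tool_pos: [0.4871, -0.2378, 0.1321]
tool_rot: [0.424, -0.423, 0.57, -0.562]
contact_force: [-6.7, 7.6, 3.3]
gripper_width: 0.28
```

Run:
```python
from h import *
stat()
cv2.imwrite("pics/wrist16.png",cam("wrist")["image"][:,:,::-1])
cv2.imwrite("pics/s16.png",cv2.resize(cam("side")["image"][240:360,290:410,::-1],(600,600),interpolation=cv2.INTER_CUBIC))
stat()
```

```text
t 23.15 th -686.6 turned 599.0 F rad -1.4 tan -10.0 z 3.3 track err mm rad 0.7 tan -3.6 z -1.5 w 0.28
t 23.25 th -686.6 turned 599.0 F rad -4.2 tan 2.1 z -4.7 track err mm rad -0.0 tan 0.2 z -0.8 w 0.279
```

View pics/wrist16.png

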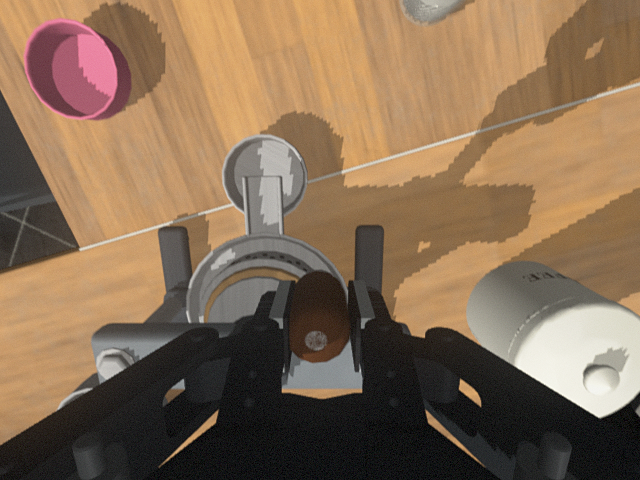

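View pics/s16.png

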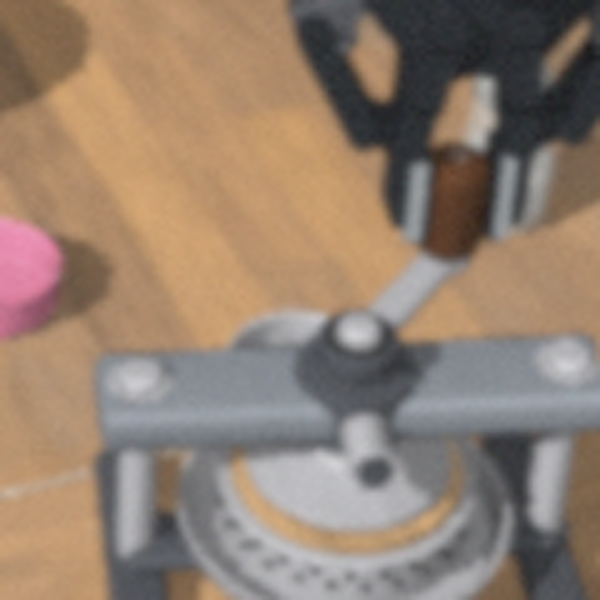

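Run:
```python
from h import *
th,cmd=json.load(open("cur.json")); R=np.load("R.npy"); json.dump([th-1,(np.array(cmd)+R@np.array([.0008,0,.0008])).tolist()],open("cur.json","w"))
stat(); plan([3,5,5,6,6])
```

```text
t 23.25 th -687.6 turned 600.0 F rad -4.1 tan 2.1 z -4.7 track err mm rad 0.0 tan -0.9 z -0.8 w 0.279
end th -712.6
[[0.23, 0.0, 0.26], [0.41, 0.01, 0.39], [0.45, 0.01, 0.35], [0.57, 0.01, 0.37], [0.6, 0.01, 0.3]]
5
```

Emit:
{"method": "play_rows", "body": {"slide": [[0.23, 0.0, 0.26], [0.41, 0.01, 0.39], [0.45, 0.01, 0.35], [0.57, 0.01, 0.37], [0.6, 0.01, 0.3]], "yaw": [0, 0, 0, 0, 0], "grip": [1, 1, 1, 1, 1]}}

```text
time: 23.75
tool_pos: [0.498, -0.2681, 0.1326]
tool_rot: [0.423, -0.424, 0.567, -0.565]
contact_force: [-5.1, 2.3, -1.4]
gripper_width: 0.281
```

Run:
```python
from h import *
commit(); stat(); plan([6]*5)
```

```text
t 23.75 th -712.6 turned 625.0 F rad -4.8 tan -2.9 z -1.4 track err mm rad -0.6 tan -0.4 z -0.6 w 0.281
end th -742.6
[[0.64, 0.01, 0.24], [0.66, 0.01, 0.18], [0.67, 0.0, 0.1], [0.68, 0.01, 0.04], [0.68, 0.01, -0.04]]
5
```

Emit:
{"method": "play_rows", "body": {"slide": [[0.64, 0.01, 0.24], [0.66, 0.01, 0.18], [0.67, 0.0, 0.1], [0.68, 0.01, 0.04], [0.68, 0.01, -0.04]], "yaw": [0, 0, 0, 0, 0], "grip": [1, 1, 1, 1, 1]}}

```text
time: 24.25
tool_pos: [0.4939, -0.3008, 0.1322]
tool_rot: [0.424, -0.423, 0.567, -0.565]
contact_force: [-4.3, 4.8, -1.0]
gripper_width: 0.28
```

Run:
```python
from h import *
commit(); stat(); plan([4]*3)
```

```text
t 24.25 th -742.6 turned 655.0 F rad -5.8 tan -2.8 z -1.0 track err mm rad -0.7 tan -0.9 z -0.7 w 0.28
end th -754.6
[[0.45, 0.01, -0.07], [0.44, 0.0, -0.09], [0.44, 0.01, -0.13]]
3
```

Run:
```python
from h import *
plan([4]*3,(-.0007,.0004))
```

```text
end th -754.6
[[0.44, 0.01, -0.09], [0.44, 0.0, -0.12], [0.43, 0.01, -0.16]]
3
```

Emit:
{"method": "play_rows", "body": {"slide": [[0.44, 0.01, -0.09], [0.44, 0.0, -0.12], [0.43, 0.01, -0.16]], "yaw": [0, 0, 0], "grip": [1, 1, 1]}}

```text
time: 24.55
tool_pos: [0.4871, -0.313, 0.1322]
tool_rot: [-0.424, 0.423, -0.566, 0.566]
contact_force: [-0.5, 3.2, -2.3]
gripper_width: 0.279
```

Run:
```python
from h import *
commit(); stat(); plan([4.5]*3)
```

```text
t 24.55 th -754.6 turned 667.0 F rad -2.2 tan -2.3 z -2.3 track err mm rad -0.1 tan -0.4 z -0.4 w 0.279
end th -768.1
[[0.48, 0.0, -0.18], [0.46, 0.01, -0.21], [0.44, 0.01, -0.25]]
3
```

Emit:
{"method": "play_rows", "body": {"slide": [[0.48, 0.0, -0.18], [0.46, 0.01, -0.21], [0.44, 0.01, -0.25]], "yaw": [0, 0, 0], "grip": [1, 1, 1]}}

```text
time: 24.85
tool_pos: [0.4767, -0.3249, 0.1321]
tool_rot: [-0.424, 0.423, -0.566, 0.567]
contact_force: [0.3, 3.5, -3.1]
gripper_width: 0.283
```

Run:
```python
from h import *
commit(); stat(); plan([4]*3)
```

```text
t 24.85 th -768.1 turned 680.5 F rad -2.4 tan -2.6 z -3.1 track err mm rad -0.1 tan 0.2 z -0.3 w 0.283
end th -780.1
[[0.38, 0.0, -0.25], [0.36, 0.01, -0.28], [0.34, 0.0, -0.3]]
3
```

Emit:
{"method": "play_rows", "body": {"slide": [[0.38, 0.0, -0.25], [0.36, 0.01, -0.28], [0.34, 0.0, -0.3]], "yaw": [0, 0, 0], "grip": [1, 1, 1]}}

```text
time: 25.15
tool_pos: [0.4657, -0.3328, 0.132]
tool_rot: [-0.424, 0.423, -0.566, 0.567]
contact_force: [4.2, 4.5, -4.2]
gripper_width: 0.278
```

Run:
```python
from h import *
commit(); stat(); plan([4]*3)
```

```text
t 25.15 th -780.1 turned 692.5 F rad -1.8 tan -5.9 z -4.2 track err mm rad -0.1 tan 0.1 z -0.3 w 0.278
end th -792.1
[[0.32, 0.01, -0.33], [0.29, 0.0, -0.34], [0.27, 0.01, -0.37]]
3
```

Run:
```python
from h import *
plan([2],(0,0),-.0002)
```

```text
end th -782.1
[[0.16, 0.03, -0.16]]
1
```

Emit:
{"method": "play_rows", "body": {"slide": [[0.16, 0.03, -0.16]], "yaw": [0], "grip": [1]}}

```text
time: 25.25
tool_pos: [0.4646, -0.3335, 0.1319]
tool_rot: [-0.425, 0.422, -0.566, 0.567]
contact_force: [6.0, 5.2, -3.4]
gripper_width: 0.277
```

Run:
```python
from h import *
commit(); stat(); plan([1])
```

```text
t 25.25 th -782.1 turned 694.5 F rad -1.8 tan -7.7 z -3.4 track err mm rad -0.1 tan -0.8 z -0.1 w 0.277
end th -783.1
[[0.08, 0.0, -0.08]]
1
```

Emit:
{"method": "play_rows", "body": {"slide": [[0.08, 0.0, -0.08]], "yaw": [0], "grip": [1]}}

```text
time: 25.35
tool_pos: [0.4641, -0.3337, 0.1321]
tool_rot: [-0.425, 0.422, -0.566, 0.567]
contact_force: [7.3, 6.9, -4.6]
gripper_width: 0.279
```

Run:
```python
from h import *
commit(); stat(); plan([2])
```

```text
t 25.35 th -783.1 turned 695.5 F rad -2.8 tan -9.7 z -4.6 track err mm rad -0.1 tan -1.4 z 0.0 w 0.279
end th -785.1
[[0.15, 0.0, -0.17]]
1
```

Emit:
{"method": "play_rows", "body": {"slide": [[0.15, 0.0, -0.17]], "yaw": [0], "grip": [1]}}

```text
time: 25.45
tool_pos: [0.4628, -0.3344, 0.1321]
tool_rot: [-0.426, 0.421, -0.565, 0.567]
contact_force: [11.2, 6.9, -4.3]
gripper_width: 0.283
```

Run:
```python
from h import *
commit(); stat(); plan([1.5])
```

```text
t 25.45 th -785.1 turned 697.5 F rad -1.5 tan -13.0 z -4.3 track err mm rad -0.2 tan -2.2 z 0.1 w 0.283
end th -786.6
[[0.11, 0.0, -0.13]]
1
```

Emit:
{"method": "play_rows", "body": {"slide": [[0.11, 0.0, -0.13]], "yaw": [0], "grip": [1]}}

```text
time: 25.55
tool_pos: [0.4618, -0.3348, 0.1321]
tool_rot: [-0.426, 0.421, -0.565, 0.568]
contact_force: [13.3, 7.3, -5.2]
gripper_width: 0.283
```

Run:
```python
from h import *
commit(); stat(); plan([1.0])
```

```text
t 25.55 th -786.6 turned 699.0 F rad -1.4 tan -15.1 z -5.2 track err mm rad -0.2 tan -2.8 z 0.1 w 0.283
end th -787.6
[[0.08, 0.0, -0.09]]
1
```

Emit:
{"method": "play_rows", "body": {"slide": [[0.1, 0.0, -0.12], [0, 0, 0]], "yaw": [0, 0], "grip": [1, 1]}}

```text
time: 25.75
tool_pos: [0.4611, -0.3351, 0.1322]
tool_rot: [-0.427, 0.42, -0.565, 0.568]
contact_force: [13.5, 7.5, -5.7]
gripper_width: 0.279
```

Run:
```python
from h import *
commit(); stat()
cv2.imwrite("pics/s17.png",cv2.resize(cam("side")["image"][270:390,300:420,::-1],(600,600),interpolation=cv2.INTER_CUBIC))
stat()
```

```text
t 25.75 th -787.6 turned 700.0 F rad -1.8 tan -15.4 z -5.7 track err mm rad -0.3 tan -3.2 z 0.2 w 0.279
t 25.8 th -787.6 turned 700.0 F rad -1.3 tan -14.7 z -5.6 track err mm rad -0.3 tan -3.3 z 0.2 w 0.285
```

View pics/s17.png

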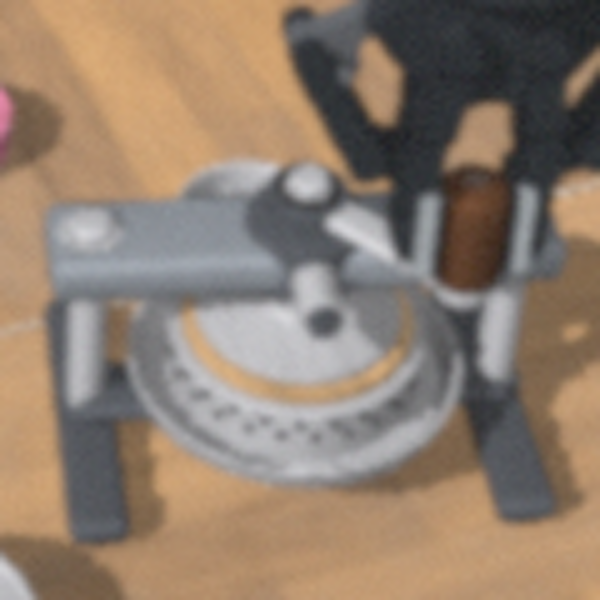

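Emit:
{"method": "play_rows", "body": {"slide": [[0.1, 0.0, -0.15], [0.03, 0, -0.05], [0, 0, 0]], "yaw": [0, 0, 0], "grip": [1, 1, 1]}}

```text
time: 26.1
tool_pos: [0.4598, -0.3356, 0.1323]
tool_rot: [-0.427, 0.42, -0.564, 0.568]
contact_force: [17.6, 8.5, -7.0]
gripper_width: 0.281
```

Run:
```python
from h import *
stat()
```

```text
t 26.1 th -787.6 turned 700.0 F rad -1.2 tan -19.5 z -7.0 track err mm rad -0.4 tan -1.8 z 0.3 w 0.281
```

Emit:
{"method": "play_rows", "body": {"slide": [[0, 0, 0], [-0.08, 0, 0.1], [-0.1, 0, 0.12], [-0.1, 0, 0.12], [0, 0, 0]], "yaw": [0, 0, 0, 0, 0], "grip": [1, 1, 1, 1, 1]}}

```text
time: 26.6
tool_pos: [0.4625, -0.3344, 0.1322]
tool_rot: [-0.426, 0.421, -0.565, 0.568]
contact_force: [11.3, 6.6, -5.7]
gripper_width: 0.28
```

Run:
```python
from h import *
stat()
```

```text
t 26.6 th -787.6 turned 700.0 F rad -1.8 tan -13.0 z -5.7 track err mm rad -0.5 tan -4.8 z 0.2 w 0.28
```

Emit:
{"method": "play_rows", "body": {"slide": [[-0.1, 0, 0.12], [-0.1, 0, 0.12], [-0.1, 0, 0.12], [-0.08, 0, 0.1], [0, 0, 0]], "yaw": [0, 0, 0, 0, 0], "grip": [1, 1, 1, 1, 1]}}

```text
time: 27.1
tool_pos: [0.4658, -0.3328, 0.1319]
tool_rot: [-0.424, 0.423, -0.566, 0.567]
contact_force: [4.0, 3.7, -2.9]
gripper_width: 0.277
```

Run:
```python
from h import *
stat()
```

```text
t 27.1 th -787.6 turned 700.0 F rad -1.9 tan -5.1 z -2.9 track err mm rad -0.7 tan -8.5 z -0.1 w 0.277
```

Emit:
{"method": "play_rows", "body": {"slide": [[-0.08, 0, 0.1], [-0.08, 0.02, 0.1], [0, 0, 0]], "yaw": [0, 0, 0], "grip": [1, 1, 1]}}

```text
time: 27.4
tool_pos: [0.4672, -0.3322, 0.1317]
tool_rot: [-0.423, 0.424, -0.566, 0.566]
contact_force: [-0.0, 4.0, -0.4]
gripper_width: 0.282
```

Run:
```python
from h import *
stat()
```

```text
t 27.4 th -787.6 turned 700.0 F rad -3.7 tan -1.5 z -0.4 track err mm rad -0.7 tan -10.0 z -0.3 w 0.282
```

Emit:
{"method": "play_rows", "body": {"slide": [[0, 0, 0], [0, 0, 0], [0, 0, 0], [0, 0, 0], [0, 0, 0], [0, -1, 0], [0, -2, 0], [0, -3, 0], [0, -3, 0], [0, -2, 0], [0, -1, 0], [0, 0, 0]], "yaw": [0, 0, 0, 0, 0, 0, 0, 0, 0, 0, 0, 0], "grip": [-1, -1, -1, -1, -1, -1, -1, -1, -1, -1, -1, -1]}}

```text
time: 28.6
tool_pos: [0.4679, -0.3327, 0.2538]
tool_rot: [-0.424, 0.423, -0.565, 0.568]
contact_force: [0.5, 0.0, -1.1]
gripper_width: 1.001
```

Run:
```python
from h import *
stat()
cv2.imwrite("pics/s18.png",cv2.resize(cam("side")["image"][220:380,270:430,::-1],(600,600),interpolation=cv2.INTER_CUBIC))
cv2.imwrite("pics/wrist18.png",cam("wrist")["image"][:,:,::-1])
```

```text
t 28.6 th -787.6 turned 700.0 F rad 0.2 tan -0.5 z -1.1 track err mm rad 0.1 tan -10.4 z 121.8 w 1.001
```

View pics/s18.png

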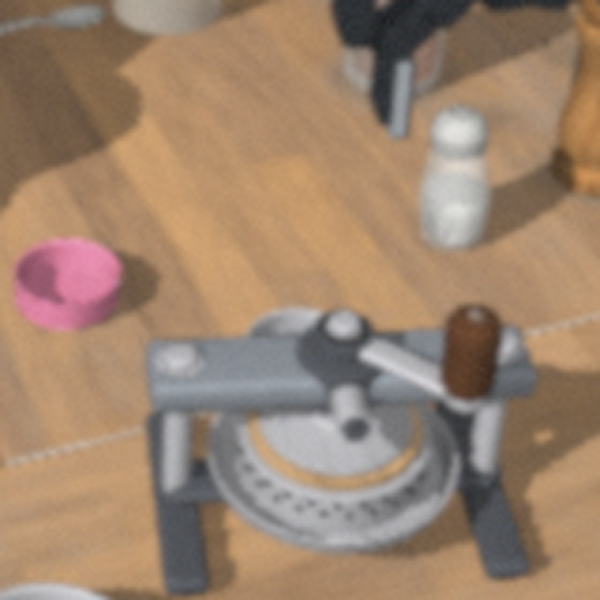

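View pics/wrist18.png

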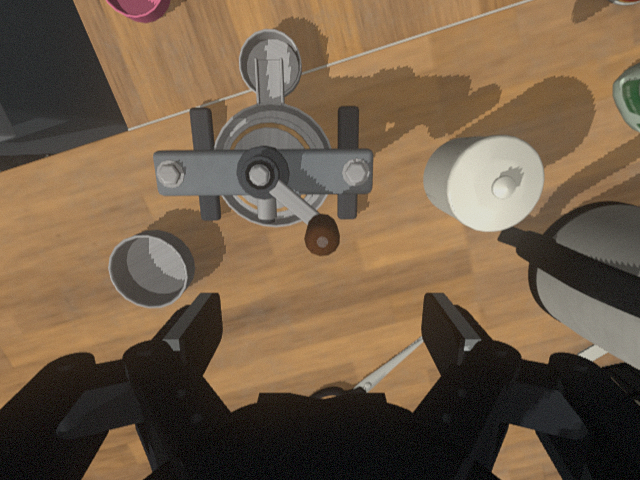

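Run:
```python
from h import *
a,b=wat(171,172.5,.104),wat(355,172,.104); m=(a+b)/2; print(m)
for h in(.110,.112,.114,.116):
    k=wat(321,240,h+.042); r=k-m; print(h,k.round(4),"r",np.linalg.norm(r[:2]).round(4),"ang",np.degrees(np.arctan2(r[1],r[0])).round(1))
d=wat(270.5,65,.021); e=wat(269.5,60,.038); x=(b-a)[:2]/np.linalg.norm(b-a); y=np.array([-x[1],x[0]]); print("dish",(d-m)[:2]@y,(d-m)[:2]@x,"end",(e-m)[:2]@y)
im=cam("side")["image"][315:375,320:410,::-1]
cv2.imwrite("pics/s19.png",cv2.resize(im,None,fx=7,fy=7,interpolation=cv2.INTER_CUBIC))
c=np.array([.4335,-.2765]); t=np.array([.4672,-.3322])-c; print(np.degrees(np.arctan2(t[1],t[0])),np.linalg.norm(t))
```

```text
[ 0.43357672 -0.2742999   0.104     ]
0.11 [ 0.4667 -0.3289  0.152 ] r 0.0639 ang -58.8
0.112 [ 0.4668 -0.3284  0.154 ] r 0.0635 ang -58.4
0.114 [ 0.467  -0.3278  0.156 ] r 0.0631 ang -58.0
0.116 [ 0.4672 -0.3272  0.158 ] r 0.0627 ang -57.6
dish 0.0955261729831684 -0.0017854036424868197 end 0.09632281857058103
-58.824932278174494 0.06510130567047022
```

View pics/s19.png

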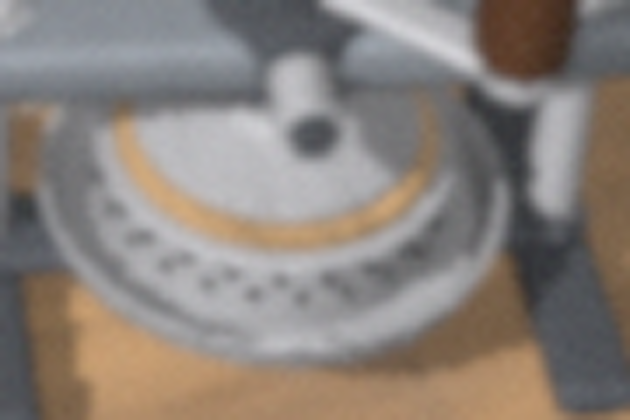

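Run:
```python
from plant import workorder, readout
print(workorder.job_done()); s=readout.state(); print(s["time"],s["contact_force"])
```

```text
the job is handed in; nothing more can be done
None
the job is handed in; nothing more can be done
```

The dish is under the spout and the screw is wound down and nipped up on the lid. The crank has been let go and the job is handed in. No verdict was reported.

- **Dish:** I slid the small steel dish in under the spout and let it go. My last wrist image puts it 95.5 mm out along the spout and about 2 mm to one side, where the target is 95 mm.
- **Winding:** The crank went round about 1.9 turns clockwise, at about 5.5 s per turn. I slowed down for the second detent and the approach to the stop.
- **Nip:** The crank stiffened against a hard stop at about 691° of turning. I pushed to a measured 19.5 N, eased off to about 1.5 N, opened the fingers and lifted clear. The crank stayed where it was, within 1° of where it first met the stop.
- **Clearance:** After lifting clear the force on the tool read about 1 N or less. The bystanders I could see (salt shaker, canister) had not visibly moved; I took no last picture of the teaspoon or the glass.

Some checks disagreed:

- **Second detent:** It read up to 17 N against the 8 to 11 N given, probably because it stuck at my slow steps there. It then let go without any leap I could see.
- **Stop position:** My early height estimate put the stop about 0.2 turn later than where I felt it, which is roughly 1 mm of camera error. The final images agree with the plate being on the lid, but I could not check that to 0.2 mm by eye.

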